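# Drive a flanged bearing cup home, square in its housing

### The arm

A 6-joint arm with a two-finger parallel gripper is mounted at the origin on a cart in front of the work surface, level with it; the furniture and walls round the work are solid. World frame = base frame: x ahead of the robot, y to its left, z up, the work surface at z = 0. Lengths are in m, angles in rad, forces in N, time in s.
With the tool pointing down it reaches from about 0.3 to 0.85 m from the base axis. Payload 5.4 kg.
Tool frame: the origin (TCP) lies midway between the tips of the shut fingers; the grasp point (between the pads) lies 19 mm behind it; y points along the fingers, z is the direction in which the jaws open and shut, and the axes are right-handed (so a half turn about y gives the same grasp; the last joint's range is limited). The gripper opens to 85 mm and grips with 20 to 120 N. Pads are 22 mm wide; open, the fingers measure 114 mm over their backs; the gripper's body (76 mm by 85 mm) begins 54 mm behind the grasp point. The pads swing forward as they close: fully open they stand 13 mm farther back than shut.
Start: joints at [-1.481, 0.158, 1.597, -0, 1.386, -0.21], TCP at [0.17, -0.549, 0.231] pointing down, gripper open.
Joint ranges: [-2.91, 2.91], [-0.94, 2.29], [0.18, 2.7], [-1.29, 4.43], [0.17, 2.64], [-3, 3]. Speed limits (rad/s): [2.57, 2.57, 3.14, 3.14, 3.14, 3.14].

### API

Orientations are given as a unit quaternion [w, x, y, z].
In Python, from workcell import r gives the robot as it stands.
- The arm moves only by the tool jog_arm, never from a script. Its argument "moves" is a list that holds one entry, the list of rows, each a list of 7 numbers: the shift along the tool's x, y, z in m, then the turn, a rotation vector about the tool's x, y, z in rad, then the closure, from 0 (fully open) to 1 (shut). In form: [[[x, y, z, rx, ry, rz, hand], ...]]. A call has 1 to 12 rows; each row shifts and turns the pose as measured when the row begins, along the tool's axes as they then stand; what a row does not reach is not made up. A row lasts 1/10 s, in which the tool goes at most 50 mm and 8.59 degrees, less where a joint would pass 70% of its speed; a pose out of reach is approached as far as the arm can. A call with a gripper value outside its range is refused whole. The fingers move at their own pace and stop on an object; "squeeze" is the grip in N (left out, the last holds). Time passes only in rows, so rows that do not move let the fingers close. It gives the time, the measured TCP pose, the force and the opening at its end, in the units of the state.
- r.get_state(): the state, without advancing time (a new reading comes with each control period).
- r.get_image(name): name is "side" or "top"; returns a dict with "pixels" (384x512x3 uint8, red, green, blue), "depth" (384x512 float32, m along the optical axis (not along the pixel's ray), 0 where there is no reading), "fx", "fy", "cx", "cy" (pixels), "pose" (4x4, takes a point from camera to world coordinates). Camera axes: x right, y down, z forward; pixel columns grow to the right and rows downward; lengths in m; the calibration is good to about 2 mm. A picture is of the moment at which its call begins.
- r.job_done(): hands the job in, once; it reports no verdict.
The state is a dict: "t": time; "joint_positions": joint angles; "joint_velocities": joint speeds; "tau": joint torques, N m; "tool_pos": TCP position; "tool_rot": TCP orientation; "contact_force": force on the tool from outside, world axes, zero at the start; "torque": the same for the moment, N m; "gripper_width": finger opening in m.
Only numpy, scipy, OpenCV 4.12 (cv2) and the standard library are available. Lean on these libraries where they do the work, as an engineer would, in place of code of your own. Each camera call takes 0.05 s, during which the arm holds its last target. There are 200 camera calls.

### The job

The brass bearing cup has been started by hand in the bore of the cast turntable-bearing housing and stands proud and a little cocked. Take the thick drift out of the wooden tool block and, with its nose on the cup's flange, tap the cup down gently and alternately around its rim, the high side first, so that it never cocks badly in the bore, until the flange sits fully home on the housing all round; then bed it with one firm push of about 28 N through the drift, held for a moment, and never push harder than 50 N. Touch the cup only with the drift, stand the drift back upright in the hole it came from, and leave the other things where they are.

Things in the scene. Friction and masses are not known exactly. Their poses are not given: they have to be found in the camera images.
- housing: Cast aluminium bearing housing, fixed to the bench: a square foot 106 x 106 x 9 mm with four bolt heads and a round boss 82 mm in diameter with four webs, its flat top face 52 mm above the bench. A vertical bore 49 mm in diameter opens at the middle of that face. Origin: centre of the underside, on the bench; z up, x and y along the sides of the foot.
- housing_face (a point): Point on the bore's axis, level with the housing's flat top face (52 mm above the bench); axes as the housing's. Keep in mind the big wooden radio, 0.41 m high, that stands fixed on the bench behind it: its front runs from about x 0.47, y 0.44 to about x 0.62, y -0.18, with knobs 20 mm proud.
- cup: Brass bearing cup started in the bore: a sleeve 47 mm in diameter under a flat flange 62 mm in diameter, 5 mm thick, with an opening 36 mm in diameter: its top is a flat ring 18 to 31 mm from the axis. Origin: centre of the flange's underside; z along the cup's axis, up. At the start the origin is 5.6 to 7.8 mm above the housing's top face and it leans up to 3.3 degrees; home, it is on that face.
- cup_rim (a point): Centre of the flange's top plane, 5 mm above the cup's origin; axes as the cup's. The cup is a press fit held by friction and does not spring back: pushed at one place 24.5 mm from the axis it moves at 9 to 14 N and stops hard when that side is home; the axis sinks 30 to 50 % as much, the far side rises a little, and 2 mm leans it 2 to 3 degrees. Over 50 N from the drift harms it.
- drift: Thick steel drift, 112 mm long, loose, nose down in one of the block's holes: a round nose 12 mm in diameter and 40 mm long with a flat end, above it a square body 22 x 22 mm and 66 mm long, whose shoulder rests on the block, and on top a round striking end 19 mm in diameter. Origin: centre of the nose's end; z along the drift to its top; x and y square to the body's flat sides.
- tool_block: Wooden tool block, fixed on the bench, 56 x 126 mm and 52 mm high, with two holes 17 mm in diameter and 45 mm deep in its top, 30 mm either side of its middle along its y axis. Origin: centre of the underside; z up.
- pin_punch: Slim pin punch that stands in the block's other hole and shall stay there: its head, 22 mm in diameter, stands 26 mm above the block. Origin: the end of its nose; the head begins 40 mm above it.
- grease_pot: Low round screw-top pot, 65 mm in diameter and 29 mm high, a bystander. Origin: centre of its underside.
- dust_brush: Flat dusting brush lying on the bench, 175 mm long and 40 mm wide, 10 mm high, a bystander. Origin: centre of its underside.
- screwdriver: Orange-handled screwdriver lying on the bench, 203 mm long and 24 mm thick, a bystander. Origin: centre of its underside.
Not all that is in view belongs to the job. There is more than one size of the drift; the one meant has the size given above.

How it is judged:
By the outcome, as a careful person would: the job done as asked, in the order asked, and still so for the second after the job is handed in, with the robot touching nothing.
It also fails if it takes over 72 s, if anything falls off the work surface, if the arm or the gripper's body presses on something with over 40 N, if the wrist force passes 120 N, or if a joint passes its speed limit or range.

## Working session

There is one attempt and no reset: what is moved stays moved. The work goes in short steps, Python scripts to look and compute and a tool call to move; the robot and the scene stay as the last step left them, time stands still between calls to the robot, and variables do not carry over. Pictures are saved under pics/ and viewed, about 8 in all and at most 12, crops included, and the job is handed in when it is done.

Besides the shell and the picture viewer there is one more tool, called after "Request:" by a JSON object that holds its "api" and its "payload", one argument or row to a line. jog_arm: Moves the arm, as the interface text tells. Its arguments: {"type":"object","properties":{"moves":{"type":"array"},"squeeze":{"type":"number"}},"required":["moves"]}

```bash
mkdir -p pics; ls; cat > h.py <<'E'
import numpy as np, cv2, pickle
from workcell import r
def cap(n,tag):
    d=r.get_image(n); pickle.dump(d,open(f'pics/{tag}.pkl','wb'))
    cv2.imwrite(f'pics/{tag}.png',d['pixels'][:,:,::-1]); return d
def load(tag): return pickle.load(open(f'pics/{tag}.pkl','rb'))
def cloud(d):
    z=d['depth']; v,u=np.mgrid[:z.shape[0],:z.shape[1]]
    P=np.stack([(u-d['cx'])/d['fx']*z,(v-d['cy'])/d['fy']*z,z,np.ones_like(z)],-1)@d['pose'].T
    P=P[...,:3]; P[z==0]=np.nan; return P
def crop(d,u0,v0,u1,v1,k,f):
    cv2.imwrite(f,cv2.resize(d['pixels'][v0:v1,u0:u1,::-1],None,fx=k,fy=k,interpolation=cv2.INTER_CUBIC))
E
python3 - <<'E'
from h import *
a=cap('side','s0'); b=cap('top','t0')
im=np.vstack([cv2.imread('pics/s0.png'),cv2.imread('pics/t0.png')])
for d in(a,b): print(d['fx'],d['cx'],d['cy'],np.round(d['pose'],3).tolist())
print(r.get_state())
E
```

```text
pics
450.64650031556937 246.69835210557116 191.2321031867422 [[0.98, 0.136, -0.143, 0.686], [0.197, -0.617, 0.762, -1.149], [0.015, -0.775, -0.631, 0.865], [0.0, 0.0, 0.0, 1.0]]
390.018125218882 257.7090305911447 189.05179586013602 [[-0.01, -0.993, 0.118, 0.44], [-1.0, 0.011, 0.01, -0.193], [-0.011, -0.118, -0.993, 0.939], [0.0, 0.0, 0.0, 1.0]]
{'t': 0.1, 'joint_positions': array([-1.48112430e+00,  1.59017727e-01,  1.59806852e+00,  3.29930895e-05,
        1.38617529e+00, -2.10091603e-01]), 'joint_velocities': array([-2.04666183e-05, -1.91096380e-03, -3.04767333e-03, -1.19295917e-03,
       -5.03135001e-04,  2.96411926e-04]), 'tau': array([-8.08506647e-04, -3.96994972e+01, -3.32336032e+01, -2.80791191e-04,
        4.22006080e-03, -1.42904005e-05]), 'tool_pos': array([ 0.16974113, -0.54883517,  0.23041646]), 'tool_rot': array([ 0.10563087, -0.10553697,  0.69976757, -0.69859102]), 'contact_force': array([-0.582118  , -1.04182295,  1.0023133 ]), 'torque': array([ 0.03796455,  0.04697913, -0.03970627]), 'gripper_width': 0.08523769975358224}
```

View pics/t0.png

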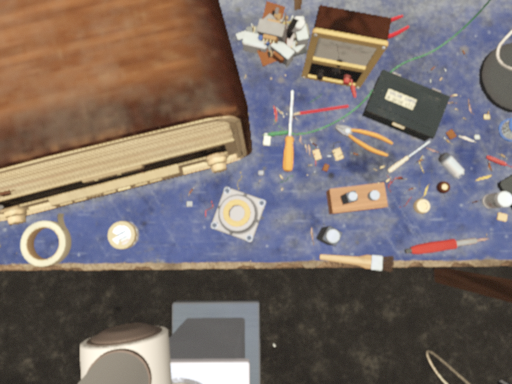

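View pics/s0.png

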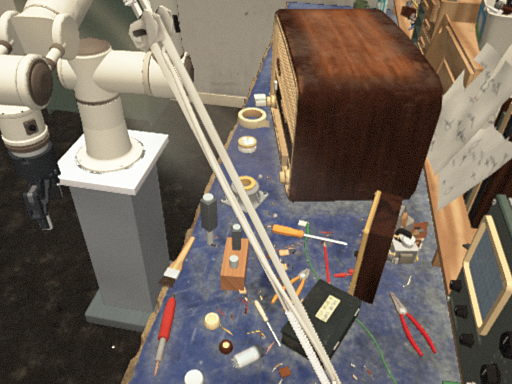

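```bash
python3 - <<'E'
from h import *
a=load('s0');b=load('t0')
A=cv2.resize(a['pixels'][165:300,180:315,::-1],(400,400),interpolation=cv2.INTER_CUBIC)
B=cv2.resize(b['pixels'][175:260,305:390,::-1],(400,400),interpolation=cv2.INTER_CUBIC)
cv2.imwrite('pics/c0.png',np.hstack([A,B]))
P=cloud(b)
for n,u0,v0,u1,v1 in(('block',322,176,396,220),('stand',312,222,348,250),('hous',205,180,275,245)):
    Q=P[v0:v1,u0:u1]; 
    print(n)
    if n=='hous':
        step=4
    else: step=3
    print('u',list(range(u0,u1,step)))
    for v in range(v0,v1,step): print(v,' '.join('%4d'%(1000*z) if z==z else ' nan' for z in Q[v-v0,::step,2]))
for p in((350,197),(374,195),(330,236),(239,214)): print(p,P[p[1],p[0]])
E
```

```text
block
u [322, 325, 328, 331, 334, 337, 340, 343, 346, 349, 352, 355, 358, 361, 364, 367, 370, 373, 376, 379, 382, 385, 388, 391, 394]
176    0    0    1    1    0   -2   -1    3    1   -1    0    0    2    0    0   -1   -1   -1    0    0   -1    0   -1    0    0
179    0    1   -1   -1    1    0    0   -1    0    0   -1   -2   -1    0    0    1   -1    0    0   -1   -1    2    3   -1    1
182    2    0    0    0    2    2    0   -2    0   -2    2    0    0    0   -1    0    0    0   -1    0   -2   -3    0    4   -2
185    0    0    0    0   -3    0   -2   -2    1    1   -2    1    0   -1   50   50   54   52   54   52   51   -2    0    0    0
188   -3   -1   -1   -1    0   53   50   49   50   53   53   53   51   53   53   51   53   54   53   52   52    0    3   -1    1
191    0    0   36   51   51   50   53   51   50   51  114   51   54   51   54   51   50   75   76   50   51   -3    2    0   -1
194    0    0   29   52   53   50   49   53  116  122  123  122   52   52   51   52   78   78   79   53   52   49   -2    1    2
197   -2    1   24   54   52   48   60   88  113  123  124  123
[... 2869 characters left out ...]
  53   15    9    0    0    0   -1
228   -1   -2   11   10    9   13   51   51   52   50   48   17    7    1    1    2    0    0
232    0    0   -1   -2   -1    5   10   16   20   17   10   10    8    0    3   -3    0    0
236   -2   -1    0    0    0    2   -1    8    9    8    7   16    8    1   -1    0    2    0
240   -2   -1   -2    0   -2    0    0    0    0    2    6   15    0    0    1   -1    0    0
244    0    2    0    0    2   -2    1    0   -1   -2    0   -1    0   -3   -1    0    0    0
(350, 197) [ 0.51775722 -0.37766533  0.12423762]
(374, 195) [ 0.5260933  -0.44138537  0.07762056]
(330, 236) [ 0.43724916 -0.32695688  0.16120517]
(239, 214) [ 0.49065805 -0.13855443  0.01322729]
```

View pics/c0.png

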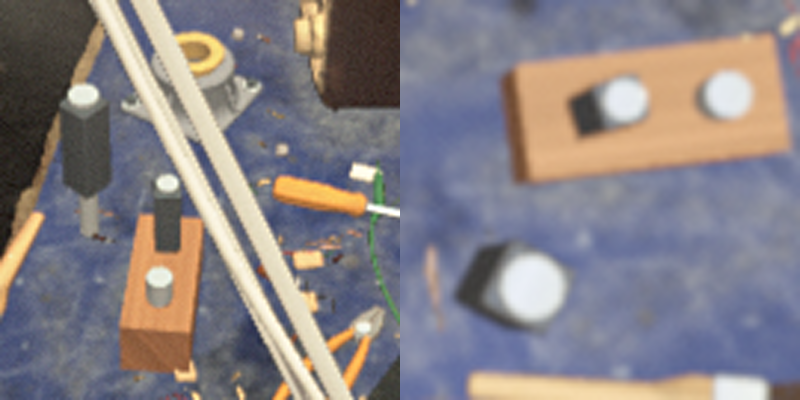

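```bash
python3 - <<'E'
from h import *
from scipy.spatial.transform import Rotation as R
a=load('s0');b=load('t0')
P=cloud(b);S=cloud(a)
def sel(C,x0,x1,y0,y1,z0,z1):
    m=(C[...,0]>x0)&(C[...,0]<x1)&(C[...,1]>y0)&(C[...,1]<y1)&(C[...,2]>z0)&(C[...,2]<z1); return C[m]
for n,C in(('top',P),('side',S)):
    q=sel(C,.44,.60,-.50,-.32,.047,.058); (c,s,an)=cv2.minAreaRect((q[:,:2]*1000).astype(np.float32)); print(n,'block',c,s,an,len(q))
    q=sel(C,.47,.56,-.42,-.34,.119,.13); print(' drift top',q.mean(0)*1000,np.ptp(q,0)*1000,len(q), cv2.minEnclosingCircle((q[:,:2]*1000).astype(np.float32)))
    q=sel(C,.47,.56,-.42,-.34,.062,.117); print(' body', q.mean(0)*1000, cv2.minAreaRect((q[:,:2]*1000).astype(np.float32)))
    q=sel(C,.47,.56,-.48,-.42,.07,.085); print(' punch',q.mean(0)*1000,len(q),cv2.minEnclosingCircle((q[:,:2]*1000).astype(np.float32)))
    q=sel(C,.40,.47,-.36,-.29,.155,.17); print(' decoy',q.mean(0)*1000,len(q))
    q=sel(C,.43,.55,-.20,-.08,.058,.075); rq=q
    A=np.c_[q[:,:2]-q[:,:2].mean(0),np.ones(len(q))]
    for _ in range(4):
        k=np.linalg.lstsq(A,q[:,2],rcond=None)[0]; res=q[:,2]-A@k; g=abs(res)<2.5*res.std(); A=A[g];q=q[g]
    print(' rim',cv2.minEnclosingCircle((q[:,:2]*1000).astype(np.float32)),'slope deg',np.degrees(k[:2]),'z',k[2]*1000,q[:,:2].mean(0)*1000,res.std()*1000,len(q))
    q=sel(C,.43,.55,-.20,-.08,.047,.0545); print(' face',cv2.minEnclosingCircle((q[:,:2]*1000).astype(np.float32)),q.mean(0)*1000,len(q))
    q=sel(C,.40,.58,-.23,-.05,.0055,.054); print(' foot',cv2.minAreaRect((q[:,:2]*1000).astype(np.float32)))
for p in((165,60),(215,165),(250,235),(300,330)): print('rod',p,S[p[1],p[0]],a['depth'][p[1],p[0]])
st=r.get_state();w=st['tool_rot'];print(R.from_quat([w[1],w[2],w[3],w[0]]).as_matrix().round(3))
m=R.from_quat([w[1],w[2],w[3],w[0]])
# big views of rim and drift in top
A=cv2.resize(b['pixels'][175:215,325:365,::-1],(400,400),interpolation=cv2.INTER_CUBIC)
B=cv2.resize(b['pixels'][184:244,209:269,::-1],(400,400),interpolation=cv2.INTER_CUBIC)
cv2.imwrite('pics/c1.png',np.hstack([A,B]))
E
```

```text
top block (522.8013305664062, -412.27484130859375) (56.067501068115234, 126.59016418457031) 6.269994735717773 1103
 drift top [ 519.39835548 -382.20576977  123.45439173] [17.09581039 19.91395952  6.90973033] 68 ((520.0413818359375, -383.75469970703125), 11.332499504089355)
 body [ 516.55208705 -374.95793186   96.75061892] ((519.1366577148438, -381.2555236816406), (21.93545150756836, 21.02678680419922), 15.568076133728027)
 punch [ 525.50497831 -440.78509682   77.19722715] 80 ((525.9213256835938, -441.6066589355469), 10.942155838012695)
 decoy [ 437.25714307 -331.21070508  160.77249209] 143
 rim ((490.5841979980469, -134.8806610107422), 30.863691329956055) slope deg [ 0.47751276 -0.31562383] z 64.4572532051105 [ 490.26088624 -134.77373424] 1.4743069573978036 386
 face ((490.7502136230469, -134.95303344726562), 41.04624557495117) [ 488.83778669 -136.87233843   51.61887144] 400
 foot ((484.27569580078125, -152.01242065429688), (189.07273864746094, 105.51879119873047), 69.98047637939453)
side block (499.64678955078125, -410.1500244140625) (98.33832550048828, 146.94029235839844) 6.2315878
[... 524 characters left out ...]
9.11093139648438), 32.808162689208984) slope deg [ 0.00968929 -0.66024278] z 61.69077930408746 [ 498.67846874 -135.88877795] 1.7018765283613038 110
 face ((490.5038146972656, -142.58168029785156), 41.00376510620117) [ 498.19211674 -149.78652901   49.43987361] 112
 foot ((490.6478576660156, -142.23553466796875), (100.85579681396484, 107.10506439208984), 71.14537048339844)
rod (165, 60) [ 0.51591114 -0.72148747  0.67259487] 0.47209558
rod (215, 165) [ 0.57541866 -0.75481467  0.56998625] 0.5029453
rod (250, 235) [ 0.62136401 -0.7783172   0.49295464] 0.52708006
rod (300, 330) [ 0.69501937 -0.78560121  0.33521365] 0.61055917
[[-0.955 -0.     0.295]
 [-0.295  0.002 -0.955]
 [-0.    -1.    -0.002]]
```

View pics/c1.png

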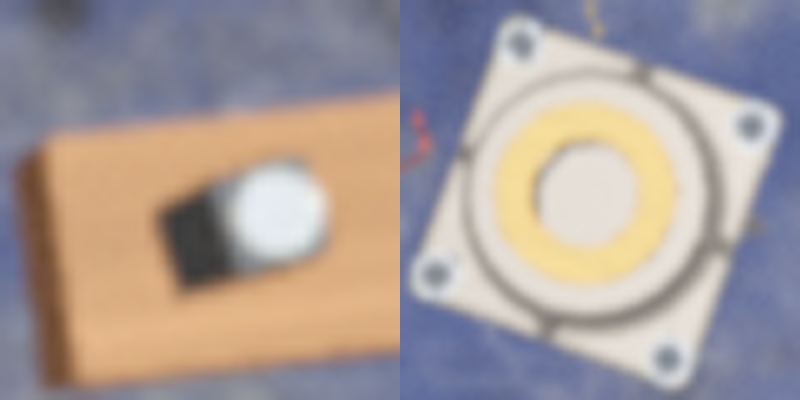

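Request:
{"api": "jog_arm", "payload": {
  "moves": [
    [[0, 0, 0, 0, -0.149, 0, 0.35], [0, 0, 0, 0, -0.149, 0, 0.35], [0, 0, 0, 0, -0.149, 0, 0.35], [0, 0, 0, 0, -0.149, 0, 0.35], [0, 0, 0, 0, -0.149, 0, 0.35], [0, 0, 0, 0, -0.149, 0, 0.35], [0, 0, 0, 0, -0.149, 0, 0.35], [0, 0, 0, 0, -0.149, 0, 0.35], [0, 0, 0, 0, -0.149, 0, 0.35], [0, 0, 0, 0, -0.149, 0, 0.35], [0, 0, 0, 0, -0.045, 0, 0.35]]
  ],
  "squeeze": 120
}}

```text
t: 1.2
tool_pos: [0.1694, -0.5446, 0.2235]
tool_rot: [0.569, -0.562, 0.428, -0.421]
contact_force: [0.1, -0.6, -0.5]
gripper_width: 0.0558
```

```bash
cat >> h.py <<'E'
from scipy.spatial.transform import Rotation as R
def tool():
    s=r.get_state(); w=s['tool_rot']; return s,R.from_quat([w[1],w[2],w[3],w[0]])
def plan(p,az,down=(0,0,-1)):
    "tool-frame shift (m) and rotation vector (rad) to bring TCP to p, tool y along down, jaws at azimuth az (deg)"
    s,Q=tool(); y=np.array(down,float); y/=np.linalg.norm(y); a=np.radians(az)
    z=np.array([np.cos(a),np.sin(a),0]); z-=y*(z@y); z/=np.linalg.norm(z)
    T=R.from_matrix(np.c_[np.cross(y,z),y,z])
    print('t',round(s['t'],2),'pos',s['tool_pos'].round(4),'yaxis',Q.as_matrix()[:,1].round(4),'F',s['contact_force'].round(1),'w',round(s['gripper_width'],4))
    print('rot',(Q.inv()*T).as_rotvec().round(4),'shift now-frame mm',(Q.inv().apply(np.array(p)-s['tool_pos'])*1000).round(1),'in target frame',(T.inv().apply(np.array(p)-s['tool_pos'])*1000).round(1))
def cup(n=8,tag=None,name='top',c=(.4906,-.1349)):
    d=[r.get_image(name) for _ in range(n)]
    if tag: pickle.dump(d[-1],open(f'pics/{tag}.pkl','wb'))
    Z=np.stack([x['depth'] for x in d]); Z[Z==0]=np.nan
    e=dict(d[0]); e['depth']=np.nan_to_num(np.nanmedian(Z,0)); P=cloud(e).reshape(-1,3)
    rr=np.hypot(P[:,0]-c[0],P[:,1]-c[1])
    def fit(m):
        q=P[m]
        for _ in range(6):
            A=np.c_[q[:,0]-c[0],q[:,1]-c[1],np.ones(len(q))]
            k=np.linalg.lstsq(A,q[:,2],rcond=None)[0]; res=q[:,2]-A@k; g=abs(res)<2.5*res.std(); q=q[g]
        return k,res.std(),len(q)
    f=fit((rr>.034)&(rr<.040)&(P[:,2]>.045)&(P[:,2]<.058)); u=fit((rr>.020)&(rr<.029)&(P[:,2]>.0535)&(P[:,2]<.078))
    s=u[0]-f[0]
    print('face',np.degrees(f[0][:2]).round(2),(f[0][2]*1e3).round(2),f[1:],'rim',np.degrees(u[0][:2]).round(2),(u[0][2]*1e3).round(2),u[1:])
    print('gap mm',(s[2]*1e3-5).round(2),'lean deg',np.degrees(np.hypot(*s[:2])).round(2),'high az',np.degrees(np.arctan2(s[1],s[0])).round(0), 'abs rim high az',np.degrees(np.arctan2(u[0][1],u[0][0])).round(0),'lean',np.degrees(np.hypot(*u[0][:2])).round(2))
E
python3 - <<'E'
from h import *
cup(); cup(8,None,'side',(.4906,-.139))
plan((.5195,-.3835,.2),15)
E
```

```text
face [0.18 0.  ] 52.01 (np.float64(0.0006046577198583578), 261) rim [ 0.68 -0.09] 64.46 (np.float64(0.0005166411222648641), 270)
gap mm 7.46 lean deg 0.5 high az -11.0 abs rim high az -8.0 lean 0.68
face [-0.26  0.49] 49.16 (np.float64(0.00100384274866733), 56) rim [ 0.89 -0.74] 61.7 (np.float64(0.0006533620971875695), 60)
gap mm 7.55 lean deg 1.68 high az -47.0 abs rim high az -40.0 lean 1.16
t 2.0 pos [ 0.1694 -0.545   0.2241] yaxis [-0.0012  0.0133 -0.9999] F [ 0.6  0.6 -0. ] w 0.0554
rot [-0.0024  0.0173 -0.0131] shift now-frame mm [-58.5  25.9 381. ] in target frame [-65.4  24.1 380. ]
```

Request:
{"api": "jog_arm", "payload": {
  "moves": [
    [[0, 0, 0, -0.0024, 0.0173, -0.0131, 0.35], [-0.0082, 0, 0.047, 0, 0, 0, 0.35], [-0.0082, 0, 0.047, 0, 0, 0, 0.35], [-0.0082, 0, 0.047, 0, 0, 0, 0.35], [-0.0082, 0, 0.047, 0, 0, 0, 0.35], [-0.0082, 0, 0.047, 0, 0, 0, 0.35], [-0.0082, 0, 0.047, 0, 0, 0, 0.35], [-0.0082, 0, 0.047, 0, 0, 0, 0.35], [-0.0082, 0, 0.047, 0, 0, 0, 0.35], [0, 0, 0, 0, 0, 0, 0.35], [0, 0, 0, 0, 0, 0, 0.35]]
  ]
}}

```text
t: 3.1
tool_pos: [0.529, -0.3808, 0.224]
tool_rot: [-0.556, 0.56, -0.431, 0.437]
contact_force: [-0.7, -0.2, 0.9]
gripper_width: 0.0553
```

```bash
python3 - <<'E'
from h import *
plan((.5195,-.3835,.15),15); plan((.5195,-.3835,.068),15)
a=cap('side','s1');b=cap('top','t1')
A=cv2.resize(a['pixels'][120:300,150:330,::-1],(400,400),interpolation=cv2.INTER_CUBIC)
B=cv2.resize(b['pixels'][140:260,290:410,::-1],(400,400),interpolation=cv2.INTER_CUBIC)
cv2.imwrite('pics/c2.png',np.hstack([A,B]))
E
```

```text
t 3.1 pos [ 0.529  -0.3808  0.224 ] yaxis [ 0.0035 -0.0086 -1.    ] F [-0.7 -0.2  0.9] w 0.0553
rot [-0.0012 -0.0132  0.0092] shift now-frame mm [ -0.4  74.  -10. ] in target frame [ 0.2 74.  -9.9]
t 3.1 pos [ 0.529  -0.3808  0.224 ] yaxis [ 0.0035 -0.0086 -1.    ] F [-0.7 -0.2  0.9] w 0.0553
rot [-0.0012 -0.0132  0.0092] shift now-frame mm [ -1.1 156.  -10.1] in target frame [  0.2 156.   -9.9]
```

View pics/c2.png

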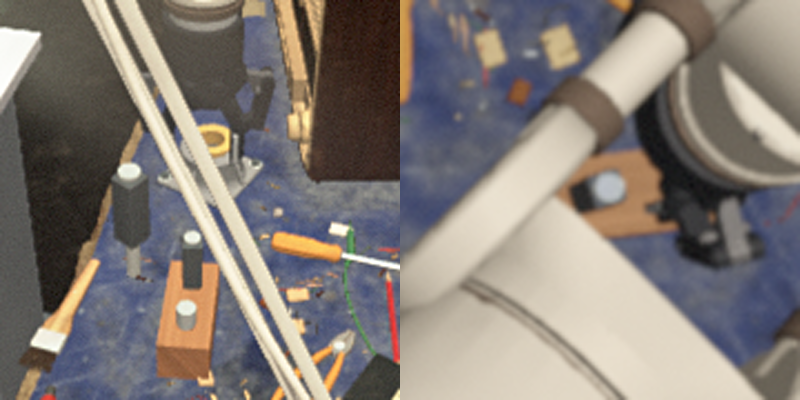

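Request:
{"api": "jog_arm", "payload": {
  "moves": [
    [[0, 0.02, -0.0099, -0.0012, -0.0132, 0.0092, 0.35], [0, 0.027, 0, 0, 0, 0, 0.35], [0, 0.027, 0, 0, 0, 0, 0.35], [0, 0, 0, 0, 0, 0, 0.35]]
  ]
}}

```text
t: 3.6
tool_pos: [0.5138, -0.389, 0.1504]
tool_rot: [-0.558, 0.559, -0.432, 0.434]
contact_force: [-0.9, 0.5, -1.9]
gripper_width: 0.0552
```

```bash
python3 - <<'E'
from h import *
plan((.5195,-.3835,.068),15)
E
```

```text
t 3.6 pos [ 0.5138 -0.389   0.1504] yaxis [ 0.002  -0.0033 -1.    ] F [-0.9  0.5 -1.9] w 0.0552
rot [-0.0011 -0.0099  0.0037] shift now-frame mm [-4.2 82.4  6.7] in target frame [-3.8 82.4  6.9]
```

Request:
{"api": "jog_arm", "payload": {
  "moves": [
    [[-0.003, 0, 0.005, -0.0011, -0.0099, 0.0037, 0.35], [0, 0.025, 0, 0, 0, 0, 0.35], [0, 0.025, 0, 0, 0, 0, 0.35], [0, 0.025, 0, 0, 0, 0, 0.35], [0, 0, 0, 0, 0, 0, 0.35], [0, 0, 0, 0, 0, 0, 0.35]]
  ]
}}

```text
t: 4.2
tool_pos: [0.5209, -0.3917, 0.0858]
tool_rot: [-0.559, 0.561, -0.426, 0.437]
contact_force: [0.3, -0.5, 0.4]
gripper_width: 0.0556
```

```bash
python3 - <<'E'
from h import *
plan((.5195,-.3835,.068),15)
a=cap('side','s2')
crop(a,180,130,300,270,4,'pics/c3.png')
E
```

```text
t 4.2 pos [ 0.5209 -0.3917  0.0858] yaxis [ 0.011  -0.0116 -0.9999] F [ 0.3 -0.5  0.4] w 0.0556
rot [-0.0077 -0.0037  0.0141] shift now-frame mm [-8.6 17.7  0.6] in target frame [-8.3 17.8  0.8]
```

View pics/c3.png

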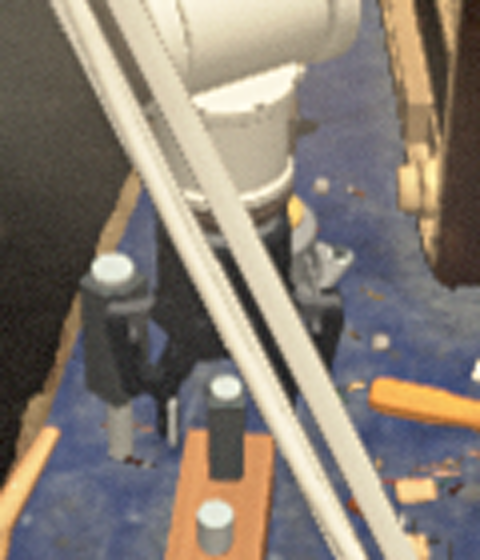

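Request:
{"api": "jog_arm", "payload": {
  "moves": [
    [[-0.006, 0.005, 0, -0.0077, -0.0037, 0.0141, 0.35], [-0.001, 0.008, 0, 0, 0, 0, 0.35], [0, 0.003, 0, 0, 0, 0, 0.35], [0, -0.0005, 0, 0, 0, 0, 0.35]]
  ]
}}

```text
t: 4.65
tool_pos: [0.521, -0.3863, 0.074]
tool_rot: [-0.561, 0.561, -0.428, 0.432]
contact_force: [-0.9, -0.7, -0.3]
gripper_width: 0.0557
```

```bash
python3 - <<'E'
from h import *
plan((.5195,-.3835,.068),15)
E
```

```text
t 4.65 pos [ 0.521  -0.3863  0.074 ] yaxis [ 0.0038 -0.0041 -1.    ] F [-0.9 -0.7 -0.3] w 0.0557
rot [-0.0026  0.0006  0.005 ] shift now-frame mm [-3.1  6.  -0.7] in target frame [-3.1  6.  -0.7]
```

Request:
{"api": "jog_arm", "payload": {
  "moves": [
    [[-0.002, 0.005, 0, -0.0026, 0.0006, 0.005, 0.35], [0, 0, 0, 0, 0, 0, 1], [0, 0, 0, 0, 0, 0, 1], [0, 0, 0, 0, 0, 0, 1], [0, 0, 0, 0, 0, 0, 1], [0, 0, 0, 0, 0, 0, 1], [0, 0, 0, 0, 0, 0, 1], [0, 0, 0, 0, 0, 0, 1]]
  ],
  "squeeze": 120
}}

```text
t: 5.45
tool_pos: [0.5206, -0.3844, 0.0689]
tool_rot: [0.561, -0.561, 0.43, -0.431]
contact_force: [0.5, 0.6, -0.2]
gripper_width: 0.0207
```

```bash
python3 - <<'E'
from h import *
plan((.5195,-.3835,.068),15)
E
```

```text
t 5.45 pos [ 0.5206 -0.3844  0.0689] yaxis [ 1.e-04  1.e-04 -1.e+00] F [ 0.5  0.6 -0.2] w 0.0207
rot [-0.0002 -0.0002 -0.0001] shift now-frame mm [-1.1  0.9 -0.9] in target frame [-1.1  0.9 -0.9]
```

Request:
{"api": "jog_arm", "payload": {
  "moves": [
    [[0, -0.012, 0, 0, 0, 0, 1], [0, -0.02, 0, 0, 0, 0, 1], [0, -0.02, 0, 0, 0, 0, 1], [0, -0.025, 0, 0, 0, 0, 1], [0, -0.025, 0, 0, 0, 0, 1], [0, -0.02, 0, 0, 0, 0, 1], [0, 0, 0, 0, 0, 0, 1]]
  ]
}}

```text
t: 6.15
tool_pos: [0.5193, -0.3832, 0.1963]
tool_rot: [0.561, -0.561, 0.432, -0.429]
contact_force: [0.8, -0.7, -1.5]
gripper_width: 0.0209
```

```bash
python3 - <<'E'
from h import *
plan((.515,-.135,.18),15);plan((.515,-.135,.18),-15);plan((.515,-.135,.18),35); print(r.get_state()['joint_positions'])
E
```

```text
t 6.15 pos [ 0.5193 -0.3832  0.1963] yaxis [-0.0028  0.0029 -1.    ] F [ 0.8 -0.7 -1.5] w 0.0209
rot [ 0.002  -0.0002 -0.0035] shift now-frame mm [-240.8   17.    60.1] in target frame [-240.9   16.3   60.1]
t 6.15 pos [ 0.5193 -0.3832  0.1963] yaxis [-0.0028  0.0029 -1.    ] F [ 0.8 -0.7 -1.5] w 0.0209
rot [ 0.0028  0.5234 -0.0029] shift now-frame mm [-240.8   17.    60.1] in target frame [-238.7   16.3  -68.4]
t 6.15 pos [ 0.5193 -0.3832  0.1963] yaxis [-0.0028  0.0029 -1.    ] F [ 0.8 -0.7 -1.5] w 0.0209
rot [ 0.0013 -0.3492 -0.0038] shift now-frame mm [-240.8   17.    60.1] in target frame [-205.8   16.3  138.8]
[-8.22569377e-01  3.66349037e-01  1.41760652e+00 -8.37752461e-05
  1.36165985e+00 -1.08417337e+00]
```

Request:
{"api": "jog_arm", "payload": {
  "moves": [
    [[-0.03, 0, 0.0045, 0.002, -0.0002, -0.0035, 1], [-0.04, 0, 0.0058, 0, 0, 0, 1], [-0.04, 0, 0.0058, 0, 0, 0, 1], [-0.04, 0, 0.0058, 0, 0, 0, 1], [-0.04, 0, 0.0058, 0, 0, 0, 1], [-0.035, 0, 0.0045, 0, 0, 0, 1], [-0.01, 0, 0, 0, 0, 0, 1], [0, 0, 0, 0, 0, 0, 1], [0, 0, 0, 0, 0, 0, 1]]
  ]
}}

```text
t: 7.05
tool_pos: [0.4838, -0.1387, 0.1883]
tool_rot: [-0.56, 0.561, -0.434, 0.428]
contact_force: [-0.2, -0.3, -3.2]
gripper_width: 0.0208
```

```bash
python3 - <<'E'
from h import *
plan((.5145,-.139,.135),15)
a=cap('side','s3');b=cap('top','t3')
A=cv2.resize(a['pixels'][80:220,180:320,::-1],(400,400),interpolation=cv2.INTER_CUBIC)
B=cv2.resize(b['pixels'][80:280,140:340,::-1],(400,400),interpolation=cv2.INTER_CUBIC)
cv2.imwrite('pics/c4.png',np.hstack([A,B]))
E
```

```text
t 7.05 pos [ 0.4838 -0.1387  0.1883] yaxis [-0.0082  0.0045 -1.    ] F [-0.2 -0.3 -3.2] w 0.0208
rot [ 0.0068 -0.0025 -0.0064] shift now-frame mm [ 8.4 53.  29.9] in target frame [ 8.2 53.3 29.6]
```

View pics/c4.png

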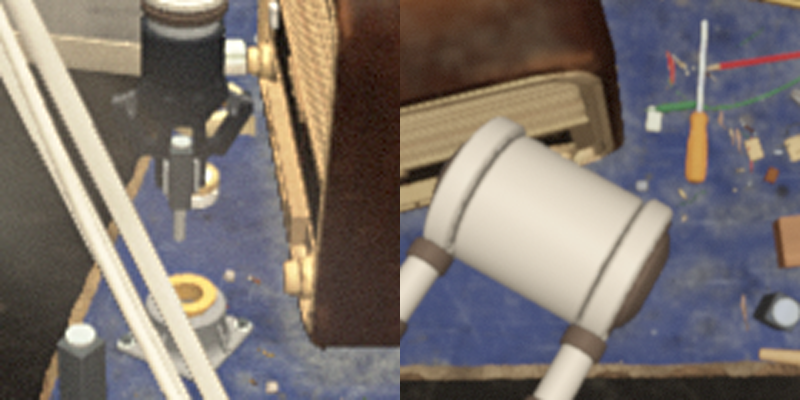

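```bash
python3 - <<'E'
from h import *
from scipy.optimize import least_squares
def ray(d,uv,z):
    uv=np.asarray(uv,float); D=np.c_[(uv[:,0]-d['cx'])/d['fx'],(uv[:,1]-d['cy'])/d['fy'],np.ones(len(uv))]@d['pose'][:3,:3].T
    o=d['pose'][:3,3]; return o+D*((z-o[2])/D[:,2])[:,None]
for tag,z,box in(('s0',.0617,(225,165,275,210)),('s3',.0617,(225,165,275,210)),('t0',.0645,(215,190,265,240))):
    d=load(tag); hsv=cv2.cvtColor(d['pixels'],cv2.COLOR_RGB2HSV); m=np.zeros(hsv.shape[:2],np.uint8)
    u0,v0,u1,v1=box; m[v0:v1,u0:u1]=cv2.inRange(hsv,(15,70,120),(32,255,255))[v0:v1,u0:u1]
    m=cv2.resize(m,None,fx=4,fy=4,interpolation=cv2.INTER_LINEAR)>127
    cs,_=cv2.findContours(m.astype(np.uint8),cv2.RETR_CCOMP,cv2.CHAIN_APPROX_NONE)
    q=np.vstack([c[:,0] for c in cs if len(c)>40])/4.-.375
    X=ray(d,q,z)[:,:2]*1000
    f=lambda c: np.minimum(abs(np.hypot(*(X-c).T)-31),abs(np.hypot(*(X-c).T)-18))
    best=min((least_squares(lambda c:np.minimum(f(c),4),X.mean(0)+np.array([i,j]),loss='soft_l1') for i in(-6,0,6) for j in(-6,0,6)),key=lambda s:s.cost)
    print(tag,'cup centre mm',best.x.round(1),'cost/n',best.cost/len(X),len(X))
d=load('s3');P=cloud(d)
for v in range(120,172,4):
    row=[]; 
    for u in range(222,262): 
        p=P[v,u]
        if p[2]>.07 and p[2]<.35 and abs(p[1]+.14)<.05: row.append((u,*(p*1000)))
    if row:
        q=np.array(row); print(v,'u',q[0,0],q[-1,0],'x',q[:,1].min().round(1),q[:,1].max().round(1),'y min/med',q[:,2].min().round(1),np.median(q[:,2]).round(1),'z',np.median(q[:,3]).round(1))
T=cloud(load('t3'));g=(T[...,2]<.42)&(T[...,2]>.15)&(T[...,1]<-.02)&(T[...,1]>-.3)&(T[...,0]>.4);print('arm low pts',T[g][:,0].max() if g.any() else None,g.sum())
P3=P[(P[...,1]<-.08)&(P[...,1]>-.2)&(P[...,2]>.15)&(P[...,0]<.6)]; 
for z in(.2,.25,.3,.35,.4,.45): q=P3[abs(P3[:,2]-z)<.02]; print(z,q[:,0].max() if len(q) else None)
E
```

```text
s0 cup centre mm [ 490.8 -138.7] cost/n 1.3771295966832264 229
s3 cup centre mm [ 490.9 -138.5] cost/n 1.449436491331444 229
t0 cup centre mm [ 490.9 -136. ] cost/n 0.6301748785648891 532
120 u 222.0 261.0 x 433.5 530.6 y min/med -167.0 -155.9 z 274.3
124 u 222.0 261.0 x 433.8 530.9 y min/med -169.1 -153.1 z 262.1
128 u 224.0 261.0 x 437.7 531.7 y min/med -165.0 -143.0 z 249.4
132 u 227.0 259.0 x 446.2 526.7 y min/med -166.6 -149.8 z 237.0
136 u 234.0 251.0 x 461.4 505.4 y min/med -159.5 -149.3 z 224.7
140 u 234.0 251.0 x 461.9 505.9 y min/med -157.3 -152.1 z 212.1
144 u 234.0 251.0 x 462.4 505.8 y min/med -157.5 -151.1 z 199.7
148 u 239.0 246.0 x 475.6 493.4 y min/med -154.6 -151.9 z 186.9
152 u 239.0 246.0 x 475.5 493.6 y min/med -153.8 -150.5 z 173.5
156 u 241.0 244.0 x 479.5 486.8 y min/med -146.9 -144.7 z 156.1
160 u 240.0 244.0 x 476.3 488.0 y min/med -146.6 -143.6 z 142.4
164 u 241.0 243.0 x 480.1 485.9 y min/med -147.5 -146.6 z 130.8
arm low pts 0.8448970379755282 13769
0.2 0.5066056624404496
0.25 0.5432201031173802
0.3 0.547558709225687
0.35 0.521250455099627
0.4 0.5296777402761288
0.45 0.5431002465604889
```

Request:
{"api": "jog_arm", "payload": {
  "moves": [
    [[0.008, 0, 0.0125, 0.0068, -0.0025, -0.0064, 1], [0.008, 0.01, 0.0125, 0, 0, 0, 1], [0, 0.02, 0, 0, 0, 0, 1], [0, 0.02, 0, 0, 0, 0, 1], [0, 0, 0, 0, 0, 0, 1], [0, 0, 0, 0, 0, 0, 1]]
  ]
}}

```text
t: 7.75
tool_pos: [0.5156, -0.1575, 0.1381]
tool_rot: [-0.559, 0.559, -0.431, 0.435]
contact_force: [-0.9, -0.1, -2.8]
gripper_width: 0.021
```

```bash
python3 - <<'E'
from h import *
plan((.5124,-.148,.123),15)
E
```

```text
t 7.75 pos [ 0.5156 -0.1575  0.1381] yaxis [ 0.0039 -0.0037 -1.    ] F [-0.9 -0.1 -2.8] w 0.021
rot [-0.0028 -0.0103  0.0046] shift now-frame mm [-10.   15.   -0.8] in target frame [-10.   15.1  -0.6]
```

Request:
{"api": "jog_arm", "payload": {
  "moves": [
    [[-0.004, 0.004, 0, -0.0028, -0.0103, 0.0046, 1], [-0.004, 0.004, 0, 0, 0, 0, 1], [0, 0, 0, 0, 0, 0, 1], [0, 0, 0, 0, 0, 0, 1]]
  ]
}}

```text
t: 8.15
tool_pos: [0.5149, -0.1507, 0.1324]
tool_rot: [0.561, -0.561, 0.429, -0.432]
contact_force: [-0.9, 0.6, -2.4]
gripper_width: 0.0209
```

```bash
python3 - <<'E'
from h import *
plan((.5124,-.148,.123),15)
E
```

```text
t 8.15 pos [ 0.5149 -0.1507  0.1324] yaxis [ 0.0035 -0.0019 -1.    ] F [-0.9  0.6 -2.4] w 0.0209
rot [-0.0029 -0.0002  0.0027] shift now-frame mm [-3.3  9.3 -1.7] in target frame [-3.2  9.4 -1.7]
```

Request:
{"api": "jog_arm", "payload": {
  "moves": [
    [[-0.002, 0.003, -0.001, -0.0029, -0.0002, 0.0027, 1], [-0.0012, 0.002, -0.0007, 0, 0, 0, 1], [0, 0.001, 0, 0, 0, 0, 1], [0, 0, 0, 0, 0, 0, 1]]
  ]
}}

```text
t: 8.55
tool_pos: [0.5126, -0.1478, 0.1267]
tool_rot: [0.561, -0.561, 0.43, -0.431]
contact_force: [0.4, 1.0, -2.4]
gripper_width: 0.0206
```

```bash
python3 - <<'E'
from h import *
plan((.5124,-.148,.123),15)
E
```

```text
t 8.55 pos [ 0.5126 -0.1478  0.1267] yaxis [ 1.e-03 -6.e-04 -1.e+00] F [ 0.4  1.  -2.4] w 0.0206
rot [-0.0008  0.0005  0.0009] shift now-frame mm [ 0.2  3.7 -0.2] in target frame [ 0.2  3.7 -0.2]
```

Request:
{"api": "jog_arm", "payload": {
  "moves": [
    [[0, 0.0008, 0, 0, 0, 0, 1], [0, 0.0008, 0, 0, 0, 0, 1], [0, 0.0006, 0, 0, 0, 0, 1], [0, 0.0005, 0, 0, 0, 0, 1], [0, 0.0005, 0, 0, 0, 0, 1], [0, 0.0005, 0, 0, 0, 0, 1]]
  ]
}}

```text
t: 9.15
tool_pos: [0.5127, -0.148, 0.1227]
tool_rot: [0.561, -0.561, 0.43, -0.431]
contact_force: [0.5, -1.5, -2.4]
gripper_width: 0.0208
```

Request:
{"api": "jog_arm", "payload": {
  "moves": [
    [[0, 0.0005, 0, 0, 0, 0, 1], [0, 0.0005, 0, 0, 0, 0, 1], [0, 0.0005, 0, 0, 0, 0, 1]]
  ]
}}

```text
t: 9.45
tool_pos: [0.5128, -0.1481, 0.1215]
tool_rot: [0.561, -0.561, 0.43, -0.431]
contact_force: [-1.9, 0.9, 2.9]
gripper_width: 0.0207
```

Request:
{"api": "jog_arm", "payload": {
  "moves": [
    [[0, 0.0008, 0, 0, 0, 0, 1], [0, 0.0008, 0, 0, 0, 0, 1], [0, 0.0008, 0, 0, 0, 0, 1]]
  ]
}}

```text
t: 9.75
tool_pos: [0.513, -0.1482, 0.1213]
tool_rot: [-0.561, 0.561, -0.43, 0.431]
contact_force: [-3.1, 1.1, 4.8]
gripper_width: 0.0208
```

Request:
{"api": "jog_arm", "payload": {
  "moves": [
    [[0, 0.0014, 0, 0, 0, 0, 1], [0, 0.0014, 0, 0, 0, 0, 1], [0, 0.0014, 0, 0, 0, 0, 1]]
  ]
}}

```text
t: 10.05
tool_pos: [0.5133, -0.1483, 0.1199]
tool_rot: [-0.561, 0.561, -0.43, 0.431]
contact_force: [-3.7, 1.8, 6.5]
gripper_width: 0.0206
```

Request:
{"api": "jog_arm", "payload": {
  "moves": [
    [[0, -0.004, 0, 0, 0, 0, 1], [0, -0.003, 0, 0, 0, 0, 1], [-0.012, -0.0005, -0.012, 0, 0, 0, 1], [-0.012, -0.0005, -0.012, 0, 0, 0, 1], [-0.006, -0.0003, -0.006, 0, 0, 0, 1], [-0.002, -0.0003, -0.002, 0, 0, 0, 1], [0, 0, 0, 0, 0, 0, 1], [0, 0, 0, 0, 0, 0, 1]]
  ]
}}

```text
t: 10.85
tool_pos: [0.4742, -0.1259, 0.1285]
tool_rot: [0.561, -0.561, 0.428, -0.432]
contact_force: [0.1, -0.8, -3.6]
gripper_width: 0.0209
```

```bash
python3 - <<'E'
from h import *
plan((.470,-.1235,.1225),15)
cup(4,'s4','side',(.4909,-.1386))
E
```

```text
t 10.85 pos [ 0.4742 -0.1259  0.1285] yaxis [ 0.0045 -0.0031 -1.    ] F [ 0.1 -0.8 -3.6] w 0.0209
rot [-0.0035  0.0005  0.0042] shift now-frame mm [-3.4  6.  -3.4] in target frame [-3.4  6.  -3.4]
face [-1.06  0.34] 49.16 (np.float64(0.001082045706959499), 56) rim [-0.49  0.42] 60.65 (np.float64(0.000899868977695906), 63)
gap mm 6.49 lean deg 0.58 high az 7.0 abs rim high az 140.0 lean 0.64
```

Request:
{"api": "jog_arm", "payload": {
  "moves": [
    [[-0.0022, 0.0015, -0.0022, -0.0035, 0.0005, 0.0042, 1], [-0.0012, 0.0015, -0.0012, 0, 0, 0, 1], [0, 0.001, 0, 0, 0, 0, 1], [0, 0.0008, 0, 0, 0, 0, 1], [0, 0.0008, 0, 0, 0, 0, 1]]
  ]
}}

```text
t: 11.55
tool_pos: [0.4698, -0.1235, 0.1222]
tool_rot: [-0.561, 0.561, -0.431, 0.43]
contact_force: [-1.1, 0.1, -1.5]
gripper_width: 0.0208
```

Request:
{"api": "jog_arm", "payload": {
  "moves": [
    [[0, 0.001, 0, 0, 0, 0, 1], [0, 0.0014, 0, 0, 0, 0, 1], [0, 0.0014, 0, 0, 0, 0, 1], [0, 0.0014, 0, 0, 0, 0, 1]]
  ]
}}

```text
t: 11.95
tool_pos: [0.4702, -0.1236, 0.1209]
tool_rot: [-0.561, 0.561, -0.431, 0.43]
contact_force: [-5.0, 2.3, 9.3]
gripper_width: 0.0206
```

Request:
{"api": "jog_arm", "payload": {
  "moves": [
    [[0, 0.0016, 0, 0, 0, 0, 1], [0, 0.0016, 0, 0, 0, 0, 1], [0, 0.0016, 0, 0, 0, 0, 1]]
  ]
}}

```text
t: 12.25
tool_pos: [0.4703, -0.1236, 0.1206]
tool_rot: [-0.561, 0.562, -0.431, 0.429]
contact_force: [-5.2, 2.2, 9.9]
gripper_width: 0.0208
```

Request:
{"api": "jog_arm", "payload": {
  "moves": [
    [[0, 0.0019, 0, 0, 0, 0, 1], [0, 0.0019, 0, 0, 0, 0, 1], [0, 0.0019, 0, 0, 0, 0, 1]]
  ]
}}

```text
t: 12.55
tool_pos: [0.4704, -0.1234, 0.1198]
tool_rot: [-0.561, 0.562, -0.432, 0.428]
contact_force: [-5.5, 2.9, 10.4]
gripper_width: 0.0204
```

Request:
{"api": "jog_arm", "payload": {
  "moves": [
    [[0, 0.0019, 0, 0, 0, 0, 1], [0, 0.0019, 0, 0, 0, 0, 1], [0, -0.004, 0, 0, 0, 0, 1], [0, -0.005, 0, 0, 0, 0, 1], [0, 0, 0, 0, 0, 0, 1]]
  ]
}}

```text
t: 13.05
tool_pos: [0.4711, -0.1235, 0.1294]
tool_rot: [-0.561, 0.563, -0.432, 0.428]
contact_force: [0.4, 0.3, -3.0]
gripper_width: 0.0209
```

```bash
python3 - <<'E'
from h import *
plan((.5035,-.1146,.1275),15)
cup(4,'s5','side',(.4909,-.1386))
E
```

```text
t 13.05 pos [ 0.4711 -0.1235  0.1294] yaxis [-0.0059  0.0012 -1.    ] F [ 0.4  0.3 -3. ] w 0.0209
rot [ 0.0054  0.0027 -0.0026] shift now-frame mm [-0.2  1.7 33.6] in target frame [-0.2  1.9 33.6]
face [-0.69 -0.41] 49.17 (np.float64(0.0006027194589448717), 49) rim [-1.4  -2.52] 60.49 (np.float64(0.0007490890276036796), 61)
gap mm 6.32 lean deg 2.23 high az -109.0 abs rim high az -119.0 lean 2.88
```

Request:
{"api": "jog_arm", "payload": {
  "moves": [
    [[0, -0.02, 0, 0.0054, 0.0027, -0.0026, 1], [0, -0.02, 0, 0, 0, 0, 1], [0, -0.01, 0, 0, 0, 0, 1], [0, 0, 0, 0, 0, 0, 1]]
  ]
}}

```text
t: 13.65
tool_pos: [0.4691, -0.1226, 0.1775]
tool_rot: [-0.561, 0.561, -0.433, 0.428]
contact_force: [0.2, 0.0, -3.0]
gripper_width: 0.021
```

```bash
python3 - <<'E'
from h import *
plan((.5035,-.1146,.1275),15)
cup(8,'s5','side',(.4909,-.1386))
d=load('s5'); crop(d,220,160,280,205,10,'pics/c5.png')
E
```

```text
t 13.65 pos [ 0.4691 -0.1226  0.1775] yaxis [-0.0058  0.0034 -1.    ] F [ 0.2  0.  -3. ] w 0.021
rot [ 0.0048 -0.0003 -0.0048] shift now-frame mm [ 1.4 49.8 35.5] in target frame [ 1.2 50.  35.2]
face [-0.75  0.47] 49.43 (np.float64(0.0008057820587875356), 54) rim [-1.53 -2.91] 60.33 (np.float64(0.000555080794280551), 56)
gap mm 5.9 lean deg 3.47 high az -103.0 abs rim high az -118.0 lean 3.29
```

View pics/c5.png

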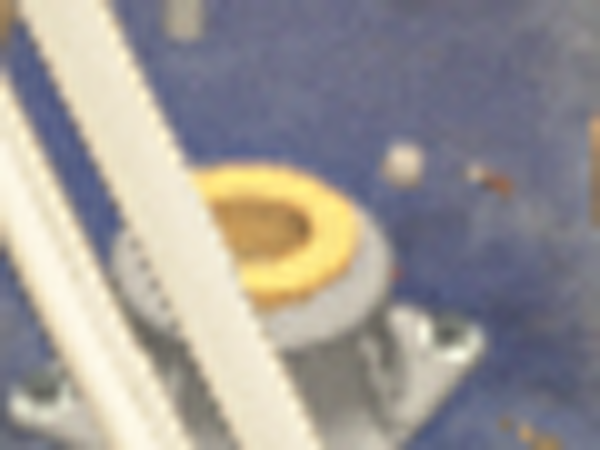

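```bash
python3 - <<'E'
from h import *
from types import SimpleNamespace
import h
for t in('t1','t3'):
    h.r=SimpleNamespace(get_image=lambda n:load(t))
    P=cloud(load(t)); q=P[205:225,225:255,2]; print(t,np.nanmedian(q),np.nanmax(q))
    try: cup(1)
    except Exception as e: print(e)
# side-cam slope consistency: fit with initial s0 restricted to same visibility
E
```

```text
t1 0.05322544885747116 0.06807951548881286
face [0.09 0.25] 52.11 (np.float64(0.001552075466544414), 260) rim [ 1.5  -0.05] 64.29 (np.float64(0.0014736654494223035), 270)
gap mm 7.18 lean deg 1.44 high az -12.0 abs rim high az -2.0 lean 1.5
t3 0.5341605946549589 0.5396333068495066
face [0. 0.] 0.0 (np.float64(nan), 0) rim [0. 0.] 0.0 (np.float64(nan), 0)
gap mm -5.0 lean deg 0.0 high az 0.0 abs rim high az 0.0 lean 0.0h.py:27: RuntimeWarning: All-NaN slice encountered
  e=dict(d[0]); e['depth']=np.nan_to_num(np.nanmedian(Z,0)); P=cloud(e).reshape(-1,3)
  ret = _var(a, axis=axis, dtype=dtype, out=out, ddof=ddof,
  arrmean = um.true_divide(arrmean, div, out=arrmean,
  ret = ret.dtype.type(ret / rcount)
```

Request:
{"api": "jog_arm", "payload": {
  "moves": [
    [[0.04, -0.004, 0.004, 0.0048, -0.0003, -0.0048, 1], [0.045, -0.004, 0, 0, 0, 0, 1], [0.045, 0, 0, 0, 0, 0, 1], [0.045, 0, 0, 0, 0, 0, 1], [0.01, 0, 0, 0, 0, 0, 1]]
  ]
}}

```text
t: 14.55
tool_pos: [0.5207, -0.303, 0.1801]
tool_rot: [-0.562, 0.562, -0.432, 0.427]
contact_force: [-0.0, -0.4, -2.8]
gripper_width: 0.0206
```

```bash
python3 - <<'E'
from h import *
cup(8,'t6')
plan((.4975,-.1595,.1305),15)
E
```

```text
face [-0.18 -0.24] 52.26 (np.float64(0.0005507233060047766), 136) rim [-1.45 -3.44] 63.27 (np.float64(0.0005236720643405514), 137)
gap mm 6.02 lean deg 3.44 high az -112.0 abs rim high az -113.0 lean 3.73
t 14.95 pos [ 0.5204 -0.2972  0.1806] yaxis [-0.0062  0.0065 -1.    ] F [ 0.9  0.4 -2.2] w 0.0207
rot [ 0.0043  0.0093 -0.0079] shift now-frame mm [-138.4   51.1   15. ] in target frame [-138.9   50.1   13.5]
```

Request:
{"api": "jog_arm", "payload": {
  "moves": [
    [[-0.036, 0, 0, 0.0043, 0.0093, -0.0079, 1], [-0.04, 0, -0.0005, 0, 0, 0, 1], [-0.04, 0, -0.0005, 0, 0, 0, 1], [-0.016, 0.01, 0, 0, 0, 0, 1], [-0.006, 0.018, 0, 0, 0, 0, 1], [0, 0.012, 0, 0, 0, 0, 1], [0, 0.004, 0, 0, 0, 0, 1], [0, 0, 0, 0, 0, 0, 1]]
  ]
}}

```text
t: 15.75
tool_pos: [0.4817, -0.1551, 0.1369]
tool_rot: [0.562, -0.562, 0.427, -0.431]
contact_force: [-0.2, 0.3, -2.4]
gripper_width: 0.0209
```

```bash
python3 - <<'E'
from h import *
plan((.482,-.1585,.1235),15)
E
```

```text
t 15.75 pos [ 0.4817 -0.1551  0.1369] yaxis [ 0.0043 -0.0026 -1.    ] F [-0.2  0.3 -2.4] w 0.0209
rot [-0.0035  0.0058  0.0036] shift now-frame mm [ 3.3 13.4 -0.6] in target frame [ 3.3 13.4 -0.6]
```

Request:
{"api": "jog_arm", "payload": {
  "moves": [
    [[0.0018, 0.004, 0, -0.0035, 0.0058, 0.0036, 1], [0.001, 0.004, -0.0004, 0, 0, 0, 1], [0, 0.0025, 0, 0, 0, 0, 1], [0, 0.001, 0, 0, 0, 0, 1], [0, 0.0005, 0, 0, 0, 0, 1], [0, 0.0005, 0, 0, 0, 0, 1]]
  ]
}}

```text
t: 16.35
tool_pos: [0.4838, -0.161, 0.1254]
tool_rot: [0.56, -0.56, 0.43, -0.433]
contact_force: [0.2, -0.3, -3.1]
gripper_width: 0.0205
```

Request:
{"api": "jog_arm", "payload": {
  "moves": [
    [[-0.002, 0.0005, -0.0008, 0, 0, 0, 1], [-0.0006, 0.0005, -0.0002, 0, 0, 0, 1], [0, 0.0008, 0, 0, 0, 0, 1], [0, 0.0008, 0, 0, 0, 0, 1], [0, 0.0008, 0, 0, 0, 0, 1]]
  ]
}}

```text
t: 16.85
tool_pos: [0.4822, -0.1585, 0.1221]
tool_rot: [0.56, -0.56, 0.43, -0.433]
contact_force: [-0.5, 0.3, -2.1]
gripper_width: 0.0209
```

```bash
python3 - <<'E'
from h import *
plan((.482,-.1585,.1215),15)
E
```

```text
t 16.85 pos [ 0.4822 -0.1585  0.1221] yaxis [ 0.0035 -0.0024 -1.    ] F [-0.5  0.3 -2.1] w 0.0209
rot [-0.0027 -0.0027  0.0033] shift now-frame mm [-0.   0.6 -0.2] in target frame [-0.   0.6 -0.2]
```

Request:
{"api": "jog_arm", "payload": {
  "moves": [
    [[0, 0.001, 0, -0.0027, -0.0027, 0.0033, 1], [0, 0.0013, 0, 0, 0, 0, 1], [0, 0.0014, 0, 0, 0, 0, 1], [0, 0.0014, 0, 0, 0, 0, 1]]
  ]
}}

```text
t: 17.25
tool_pos: [0.4825, -0.1588, 0.1202]
tool_rot: [-0.561, 0.561, -0.431, 0.43]
contact_force: [-3.8, 1.5, 7.1]
gripper_width: 0.0208
```

Request:
{"api": "jog_arm", "payload": {
  "moves": [
    [[0, 0.0015, 0, 0, 0, 0, 1], [0, 0.0015, 0, 0, 0, 0, 1], [0, 0.0015, 0, 0, 0, 0, 1]]
  ]
}}

```text
t: 17.55
tool_pos: [0.4825, -0.1589, 0.1194]
tool_rot: [-0.561, 0.562, -0.431, 0.429]
contact_force: [-4.3, 1.6, 9.2]
gripper_width: 0.0209
```

Request:
{"api": "jog_arm", "payload": {
  "moves": [
    [[0, 0.0018, 0, 0, 0, 0, 1], [0, 0.0018, 0, 0, 0, 0, 1], [0, 0.0018, 0, 0, 0, 0, 1], [0, -0.005, 0, 0, 0, 0, 1], [0, -0.02, 0, 0, 0, 0, 1], [0, -0.02, 0, 0, 0, 0, 1], [0, 0, 0, 0, 0, 0, 1]]
  ]
}}

```text
t: 18.25
tool_pos: [0.4828, -0.1592, 0.1642]
tool_rot: [-0.561, 0.562, -0.432, 0.428]
contact_force: [0.6, -1.1, -2.0]
gripper_width: 0.0208
```

```bash
python3 - <<'E'
from h import *
cup(8,'s6','side',(.4909,-.1386))
plan((.482,-.1585,.1235),15)
E
```

```text
face [-0.07 -0.64] 49.01 (np.float64(0.0008458803472456645), 56) rim [2.84 0.35] 59.32 (np.float64(0.0006729389149470182), 61)
gap mm 5.31 lean deg 3.08 high az 19.0 abs rim high az 7.0 lean 2.87
t 18.65 pos [ 0.4805 -0.1578  0.1606] yaxis [-0.0119  0.0046 -0.9999] F [-0.8  0.5 -3.4] w 0.0203
rot [ 0.0103  0.0024 -0.0076] shift now-frame mm [ 1.4 37.1  1.6] in target frame [ 1.1 37.1  1.2]
```

Request:
{"api": "jog_arm", "payload": {
  "moves": [
    [[-0.006, 0.003, 0.014, 0.0103, 0.0024, -0.0076, 1], [-0.006, 0.005, 0.014, 0, 0, 0, 1], [-0.003, 0.007, 0.008, 0, 0, 0, 1], [-0.001, 0.007, 0.003, 0, 0, 0, 1], [0, 0.004, 0.001, 0, 0, 0, 1], [0, 0.002, 0, 0, 0, 0, 1], [0, 0, 0, 0, 0, 0, 1]]
  ]
}}

```text
t: 19.35
tool_pos: [0.5174, -0.1283, 0.1277]
tool_rot: [-0.561, 0.561, -0.431, 0.429]
contact_force: [0.4, -0.9, -2.9]
gripper_width: 0.0205
```

```bash
python3 - <<'E'
from h import *
plan((.5153,-.1315,.1205),15)
E
```

```text
t 19.35 pos [ 0.5174 -0.1283  0.1277] yaxis [-0.0022  0.0014 -1.    ] F [ 0.4 -0.9 -2.9] w 0.0205
rot [ 0.0017  0.0012 -0.0019] shift now-frame mm [ 2.5  7.2 -2.8] in target frame [ 2.5  7.2 -2.8]
```

Request:
{"api": "jog_arm", "payload": {
  "moves": [
    [[0.0016, 0.002, -0.0018, 0.0017, 0.0012, -0.0019, 1], [0.0005, 0.002, -0.0005, 0, 0, 0, 1], [0, 0.0012, 0, 0, 0, 0, 1], [0, 0.001, 0, 0, 0, 0, 1], [0, 0.0014, 0, 0, 0, 0, 1], [0, 0.0016, 0, 0, 0, 0, 1], [0, 0.0016, 0, 0, 0, 0, 1], [0, 0.0017, 0, 0, 0, 0, 1]]
  ]
}}

```text
t: 20.15
tool_pos: [0.516, -0.1327, 0.1186]
tool_rot: [-0.561, 0.561, -0.43, 0.432]
contact_force: [-3.9, 1.6, 7.5]
gripper_width: 0.0211
```

Request:
{"api": "jog_arm", "payload": {
  "moves": [
    [[0, 0.0017, 0, 0, 0, 0, 1], [0, 0.0017, 0, 0, 0, 0, 1], [0, 0.0017, 0, 0, 0, 0, 1], [0, -0.005, 0, 0, 0, 0, 1], [0, -0.02, 0, 0, 0, 0, 1], [0, -0.015, 0, 0, 0, 0, 1], [0, 0, 0, 0, 0, 0, 1]]
  ]
}}

```text
t: 20.85
tool_pos: [0.5163, -0.1325, 0.1585]
tool_rot: [-0.561, 0.561, -0.43, 0.431]
contact_force: [-0.4, 0.1, -2.3]
gripper_width: 0.0205
```

```bash
cat >> h.py <<'E'
def nxt(tag):
    cup(6,tag,'side',(.4909,-.1386))
    plan((.4912,-.1358,.125),15)
    s,Q=tool()
    for az in range(-180,180,30):
        p=np.array([.4912+.0245*np.cos(np.radians(az)),-.1358+.0245*np.sin(np.radians(az))])-s['tool_pos'][:2]; p*=1e3
        print(az,'xt %.1f zt %.1f'%(.259*p[0]-.966*p[1],.966*p[0]+.259*p[1]),end='; ')
E
python3 - <<'E'
from h import *
nxt('s7')
E
```

```text
face [-0.11  0.52] 49.15 (np.float64(0.0008491426651950089), 54) rim [-1.21  1.13] 58.35 (np.float64(0.0006880654845829547), 64)
gap mm 4.2 lean deg 1.26 high az 151.0 abs rim high az 137.0 lean 1.65
t 21.15 pos [ 0.5143 -0.1316  0.1553] yaxis [-4.6e-03  9.0e-04 -1.0e+00] F [ 0.6  0.  -2.2] w 0.0205
rot [ 0.0042 -0.0005 -0.0021] shift now-frame mm [ -1.8  30.4 -23.3] in target frame [ -1.9  30.3 -23.4]
-180 xt -8.2 zt -47.0; -150 xt 4.4 zt -47.1; -120 xt 15.4 zt -40.7; -90 xt 21.8 zt -29.7; -60 xt 21.8 zt -17.0; -30 xt 15.4 zt -6.1; 0 xt 4.4 zt 0.3; 30 xt -8.2 zt 0.3; 60 xt -19.2 zt -6.1; 90 xt -25.6 zt -17.0; 120 xt -25.6 zt -29.7; 150 xt -19.2 zt -40.7;
```

Request:
{"api": "jog_arm", "payload": {
  "moves": [
    [[-0.006, 0, -0.016, 0.0042, -0.0005, -0.0021, 1], [-0.005, 0.003, -0.015, 0, 0, 0, 1], [-0.0025, 0.007, -0.007, 0, 0, 0, 1], [-0.001, 0.007, -0.002, 0, 0, 0, 1], [0, 0.005, -0.001, 0, 0, 0, 1], [0, 0.002, 0, 0, 0, 0, 1], [0, 0, 0, 0, 0, 0, 1], [0, 0, 0, 0, 0, 0, 1]]
  ]
}}

```text
t: 21.95
tool_pos: [0.4694, -0.1275, 0.1264]
tool_rot: [0.561, -0.561, 0.432, -0.429]
contact_force: [-0.4, 0.8, -2.6]
gripper_width: 0.0207
```

```bash
python3 - <<'E'
from h import *
plan((.4682,-.1274,.119),15)
E
```

```text
t 21.95 pos [ 0.4694 -0.1275  0.1264] yaxis [-0.0029  0.0022 -1.    ] F [-0.4  0.8 -2.6] w 0.0207
rot [ 0.0022 -0.0001 -0.0029] shift now-frame mm [-0.4  7.4 -1.1] in target frame [-0.4  7.4 -1.2]
```

Request:
{"api": "jog_arm", "payload": {
  "moves": [
    [[0, 0.0022, -0.0007, 0.0022, 0, -0.0029, 1], [0, 0.002, -0.0002, 0, 0, 0, 1], [0, 0.0014, 0, 0, 0, 0, 1], [0, 0.0012, 0, 0, 0, 0, 1], [0, 0.0016, 0, 0, 0, 0, 1], [0, 0.0017, 0, 0, 0, 0, 1], [0, 0.0017, 0, 0, 0, 0, 1], [0, 0.0018, 0, 0, 0, 0, 1], [0, 0.0018, 0, 0, 0, 0, 1]]
  ]
}}

```text
t: 22.85
tool_pos: [0.4701, -0.1284, 0.1174]
tool_rot: [-0.561, 0.561, -0.43, 0.43]
contact_force: [-6.1, 1.9, 11.7]
gripper_width: 0.0208
```

Request:
{"api": "jog_arm", "payload": {
  "moves": [
    [[0, 0.002, 0, 0, 0, 0, 1], [0, 0.0021, 0, 0, 0, 0, 1], [0, 0.0021, 0, 0, 0, 0, 1], [0, 0.0021, 0, 0, 0, 0, 1]]
  ]
}}

```text
t: 23.25
tool_pos: [0.4702, -0.1284, 0.1165]
tool_rot: [-0.561, 0.562, -0.43, 0.429]
contact_force: [-5.9, 2.8, 12.0]
gripper_width: 0.0202
```

Request:
{"api": "jog_arm", "payload": {
  "moves": [
    [[0, 0.0021, 0, 0, 0, 0, 1], [0, 0.0021, 0, 0, 0, 0, 1], [0, -0.005, 0, 0, 0, 0, 1], [0, -0.02, 0, 0, 0, 0, 1], [0, -0.015, 0, 0, 0, 0, 1], [0, 0, 0, 0, 0, 0, 1], [0, 0, 0, 0, 0, 0, 1]]
  ]
}}

```text
t: 23.95
tool_pos: [0.4705, -0.1284, 0.1572]
tool_rot: [-0.561, 0.563, -0.431, 0.429]
contact_force: [0.5, 0.1, -3.3]
gripper_width: 0.0207
```

```bash
python3 - <<'E'
from h import *
nxt('s8')
E
```

```text
face [-0.5   0.12] 49.13 (np.float64(0.0007426267710203666), 57) rim [ 0.48 -0.17] 56.99 (np.float64(0.000739754832288318), 63)
gap mm 2.85 lean deg 1.02 high az -17.0 abs rim high az -19.0 lean 0.51
t 24.25 pos [ 0.4702 -0.1282  0.1568] yaxis [-5.3e-03  2.0e-04 -1.0e+00] F [ 0.2 -0.6 -2.9] w 0.0204
rot [ 0.0051  0.0032 -0.0016] shift now-frame mm [12.9 31.7 18.4] in target frame [12.8 31.8 18.3]
-180 xt 6.4 zt -5.3; -150 xt 19.1 zt -5.3; -120 xt 30.1 zt 1.0; -90 xt 36.4 zt 12.0; -60 xt 36.4 zt 24.7; -30 xt 30.1 zt 35.6; 0 xt 19.1 zt 42.0; 30 xt 6.4 zt 42.0; 60 xt -4.5 zt 35.7; 90 xt -10.9 zt 24.7; 120 xt -10.9 zt 12.0; 150 xt -4.6 zt 1.0;
```

Request:
{"api": "jog_arm", "payload": {
  "moves": [
    [[0.01, 0, 0.014, 0.0051, 0.0032, -0.0016, 1], [0.009, 0.004, 0.013, 0, 0, 0, 1], [0.004, 0.008, 0.006, 0, 0, 0, 1], [0.001, 0.008, 0.002, 0, 0, 0, 1], [0, 0.006, 0, 0, 0, 0, 1], [0, 0.003, 0, 0, 0, 0, 1], [0, 0.001, 0, 0, 0, 0, 1], [0, 0, 0, 0, 0, 0, 1]]
  ]
}}

```text
t: 25.05
tool_pos: [0.5083, -0.141, 0.1213]
tool_rot: [-0.561, 0.561, -0.433, 0.428]
contact_force: [0.8, 0.2, -1.8]
gripper_width: 0.0208
```

```bash
python3 - <<'E'
from h import *
plan((.5142,-.1442,.117),15)
E
```

```text
t 25.05 pos [ 0.5083 -0.141   0.1213] yaxis [-0.0063  0.0032 -1.    ] F [ 0.8  0.2 -1.8] w 0.0208
rot [ 0.0052  0.0002 -0.0047] shift now-frame mm [4.7 4.2 4.9] in target frame [4.7 4.3 4.9]
```

Request:
{"api": "jog_arm", "payload": {
  "moves": [
    [[0.0025, 0, 0.0025, 0.0052, 0.0002, -0.0047, 1], [0.0015, 0.0005, 0.0015, 0, 0, 0, 1], [0.0004, 0.001, 0.0004, 0, 0, 0, 1], [0, 0.0012, 0, 0, 0, 0, 1], [0, 0.0014, 0, 0, 0, 0, 1], [0, 0.0016, 0, 0, 0, 0, 1], [0, 0.0017, 0, 0, 0, 0, 1], [0, 0.0018, 0, 0, 0, 0, 1], [0, 0.0018, 0, 0, 0, 0, 1], [0, 0.0018, 0, 0, 0, 0, 1]]
  ]
}}

```text
t: 26.05
tool_pos: [0.5153, -0.1451, 0.1141]
tool_rot: [-0.561, 0.561, -0.429, 0.431]
contact_force: [-3.8, 1.5, 7.9]
gripper_width: 0.0205
```

Request:
{"api": "jog_arm", "payload": {
  "moves": [
    [[0, 0.0016, 0, 0, 0, 0, 1], [0, 0.0016, 0, 0, 0, 0, 1], [0, -0.005, 0, 0, 0, 0, 1], [0, -0.02, 0, 0, 0, 0, 1], [0, -0.015, 0, 0, 0, 0, 1], [0, 0, 0, 0, 0, 0, 1], [0, 0, 0, 0, 0, 0, 1]]
  ]
}}

```text
t: 26.75
tool_pos: [0.515, -0.1447, 0.1541]
tool_rot: [-0.561, 0.561, -0.429, 0.431]
contact_force: [1.2, -1.0, -2.7]
gripper_width: 0.0207
```

```bash
python3 - <<'E'
from h import *
nxt('s9')
E
```

```text
face [ 0.07 -0.39] 48.98 (np.float64(0.0007370764310421985), 56) rim [-4.11  0.43] 56.05 (np.float64(0.0006839292370914557), 56)
gap mm 2.07 lean deg 4.27 high az 169.0 abs rim high az 174.0 lean 4.14
t 27.05 pos [ 0.5148 -0.1446  0.1538] yaxis [ 1.0e-04 -1.3e-03 -1.0e+00] F [ 0.4  0.5 -3.3] w 0.0206
rot [0.0002 0.0012 0.0013] shift now-frame mm [-14.7  28.8 -20.5] in target frame [-14.6  28.8 -20.5]
-180 xt -21.0 zt -44.2; -150 xt -8.3 zt -44.2; -120 xt 2.7 zt -37.8; -90 xt 9.0 zt -26.8; -60 xt 9.0 zt -14.1; -30 xt 2.7 zt -3.2; 0 xt -8.3 zt 3.2; 30 xt -21.0 zt 3.2; 60 xt -31.9 zt -3.2; 90 xt -38.3 zt -14.1; 120 xt -38.3 zt -26.8; 150 xt -31.9 zt -37.8;
```

Request:
{"api": "jog_arm", "payload": {
  "moves": [
    [[-0.009, 0, -0.016, 0, 0.0012, 0.0013, 1], [-0.008, 0.003, -0.015, 0, 0, 0, 1], [-0.004, 0.007, -0.007, 0, 0, 0, 1], [-0.001, 0.007, -0.003, 0, 0, 0, 1], [0, 0.005, -0.0005, 0, 0, 0, 1], [0, 0.002, 0, 0, 0, 0, 1], [0, 0, 0, 0, 0, 0, 1], [0, 0, 0, 0, 0, 0, 1]]
  ]
}}

```text
t: 27.85
tool_pos: [0.4683, -0.134, 0.1263]
tool_rot: [0.561, -0.561, 0.431, -0.43]
contact_force: [-0.5, -0.2, -2.2]
gripper_width: 0.0205
```

```bash
python3 - <<'E'
from h import *
plan((.4669,-.1324,.1173),15)
E
```

```text
t 27.85 pos [ 0.4683 -0.134   0.1263] yaxis [-9.e-04  9.e-04 -1.e+00] F [-0.5 -0.2 -2.2] w 0.0205
rot [ 0.0006 -0.0003 -0.0011] shift now-frame mm [-1.9  9.  -0.9] in target frame [-1.9  9.  -0.9]
```

Request:
{"api": "jog_arm", "payload": {
  "moves": [
    [[-0.0015, 0.0025, -0.0008, 0, 0, 0, 1], [-0.0004, 0.0025, -0.0002, 0, 0, 0, 1], [0, 0.002, 0, 0, 0, 0, 1], [0, 0.0012, 0, 0, 0, 0, 1], [0, 0.0015, 0, 0, 0, 0, 1], [0, 0.0018, 0, 0, 0, 0, 1], [0, 0.0018, 0, 0, 0, 0, 1], [0, 0.0019, 0, 0, 0, 0, 1], [0, 0.002, 0, 0, 0, 0, 1], [0, 0.002, 0, 0, 0, 0, 1]]
  ]
}}

```text
t: 28.85
tool_pos: [0.4681, -0.1333, 0.1151]
tool_rot: [-0.561, 0.562, -0.431, 0.429]
contact_force: [-5.4, 1.7, 11.4]
gripper_width: 0.0205
```

Request:
{"api": "jog_arm", "payload": {
  "moves": [
    [[0, 0.002, 0, 0, 0, 0, 1], [0, 0.002, 0, 0, 0, 0, 1], [0, 0.002, 0, 0, 0, 0, 1], [0, -0.005, 0, 0, 0, 0, 1], [0, -0.02, 0, 0, 0, 0, 1], [0, -0.015, 0, 0, 0, 0, 1], [0, 0, 0, 0, 0, 0, 1], [0, 0, 0, 0, 0, 0, 1]]
  ]
}}

```text
t: 29.65
tool_pos: [0.4685, -0.1334, 0.1559]
tool_rot: [-0.561, 0.562, -0.431, 0.429]
contact_force: [-0.2, 0.1, -3.1]
gripper_width: 0.0208
```

```bash
python3 - <<'E'
from h import *
nxt('s10')
E
```

```text
face [-0.02  0.35] 49.31 (np.float64(0.0007126768215949461), 58) rim [-1.23  2.18] 55.36 (np.float64(0.0006358544030744055), 59)
gap mm 1.06 lean deg 2.2 high az 124.0 abs rim high az 119.0 lean 2.51
t 29.95 pos [ 0.4681 -0.1332  0.1555] yaxis [-5.5e-03  6.0e-04 -1.0e+00] F [ 0.4 -0.1 -2. ] w 0.0207
rot [ 0.0052  0.0023 -0.002 ] shift now-frame mm [ 8.6 30.3 21.7] in target frame [ 8.5 30.5 21.6]
-180 xt 2.2 zt -2.1; -150 xt 14.8 zt -2.1; -120 xt 25.8 zt 4.3; -90 xt 32.2 zt 15.3; -60 xt 32.2 zt 27.9; -30 xt 25.8 zt 38.9; 0 xt 14.9 zt 45.3; 30 xt 2.2 zt 45.3; 60 xt -8.8 zt 38.9; 90 xt -15.2 zt 28.0; 120 xt -15.2 zt 15.3; 150 xt -8.8 zt 4.3;
```

Request:
{"api": "jog_arm", "payload": {
  "moves": [
    [[-0.006, 0, 0.006, 0.0052, 0.0023, -0.002, 1], [-0.005, 0.003, 0.005, 0, 0, 0, 1], [-0.002, 0.007, 0.002, 0, 0, 0, 1], [-0.0005, 0.007, 0.0005, 0, 0, 0, 1], [0, 0.006, 0, 0, 0, 0, 1], [0, 0.003, 0, 0, 0, 0, 1], [0, 0, 0, 0, 0, 0, 1], [0, 0, 0, 0, 0, 0, 1]]
  ]
}}

```text
t: 30.75
tool_pos: [0.4775, -0.1142, 0.1251]
tool_rot: [-0.561, 0.561, -0.431, 0.429]
contact_force: [0.4, -0.6, -2.3]
gripper_width: 0.0205
```

```bash
python3 - <<'E'
from h import *
plan((.479,-.1146,.116),15)
E
```

```text
t 30.75 pos [ 0.4775 -0.1142  0.1251] yaxis [-0.0026  0.0017 -1.    ] F [ 0.4 -0.6 -2.3] w 0.0205
rot [ 0.0021  0.0004 -0.0023] shift now-frame mm [0.8 9.1 1.4] in target frame [0.8 9.1 1.4]
```

Request:
{"api": "jog_arm", "payload": {
  "moves": [
    [[0.0004, 0.0025, 0.001, 0.0021, 0.0004, -0.0023, 1], [0, 0.0025, 0, 0, 0, 0, 1], [0, 0.002, 0, 0, 0, 0, 1], [0, 0.0012, 0, 0, 0, 0, 1], [0, 0.0015, 0, 0, 0, 0, 1], [0, 0.0018, 0, 0, 0, 0, 1], [0, 0.0018, 0, 0, 0, 0, 1], [0, 0.0019, 0, 0, 0, 0, 1], [0, 0.002, 0, 0, 0, 0, 1], [0, 0.002, 0, 0, 0, 0, 1], [0, 0.002, 0, 0, 0, 0, 1], [0, 0.002, 0, 0, 0, 0, 1]]
  ]
}}

```text
t: 31.95
tool_pos: [0.4797, -0.1152, 0.1134]
tool_rot: [-0.561, 0.562, -0.431, 0.429]
contact_force: [-5.8, 3.2, 13.3]
gripper_width: 0.0208
```

Request:
{"api": "jog_arm", "payload": {
  "moves": [
    [[0, 0.002, 0, 0, 0, 0, 1], [0, -0.005, 0, 0, 0, 0, 1], [0, -0.02, 0, 0, 0, 0, 1], [0, -0.015, 0, 0, 0, 0, 1], [0, 0, 0, 0, 0, 0, 1], [0, 0, 0, 0, 0, 0, 1]]
  ]
}}

```text
t: 32.55
tool_pos: [0.48, -0.1151, 0.1546]
tool_rot: [-0.561, 0.562, -0.43, 0.429]
contact_force: [-0.8, 0.7, -2.7]
gripper_width: 0.0206
```

```bash
python3 - <<'E'
from h import *
nxt('s11')
E
```

```text
face [-0.34  0.4 ] 49.17 (np.float64(0.0009294741805938915), 67) rim [ 0.38 -0.26] 54.51 (np.float64(0.0005857619538495229), 50)
gap mm 0.34 lean deg 0.98 high az -42.0 abs rim high az -35.0 lean 0.47
t 32.85 pos [ 0.4797 -0.115   0.1542] yaxis [-3.8e-03 -3.0e-04 -1.0e+00] F [ 0.6  0.  -2.8] w 0.0207
rot [ 0.0038  0.0019 -0.0007] shift now-frame mm [23.1 29.2  5.8] in target frame [23.1 29.2  5.7]
-180 xt 16.7 zt -18.0; -150 xt 29.4 zt -18.0; -120 xt 40.4 zt -11.6; -90 xt 46.8 zt -0.6; -60 xt 46.8 zt 12.1; -30 xt 40.4 zt 23.0; 0 xt 29.4 zt 29.4; 30 xt 16.7 zt 29.4; 60 xt 5.8 zt 23.0; 90 xt -0.6 zt 12.1; 120 xt -0.6 zt -0.6; 150 xt 5.8 zt -11.6;
```

Request:
{"api": "jog_arm", "payload": {
  "moves": [
    [[0.014, 0, 0.007, 0.0038, 0.0019, -0.0007, 1], [0.013, 0.003, 0.006, 0, 0, 0, 1], [0.008, 0.007, 0.004, 0, 0, 0, 1], [0.003, 0.007, 0.0015, 0, 0, 0, 1], [0.001, 0.006, 0.0005, 0, 0, 0, 1], [0, 0.003, 0, 0, 0, 0, 1], [0, 0.0005, 0, 0, 0, 0, 1], [0, 0, 0, 0, 0, 0, 1]]
  ]
}}

```text
t: 33.65
tool_pos: [0.5068, -0.1466, 0.1225]
tool_rot: [-0.561, 0.561, -0.433, 0.428]
contact_force: [-0.0, 0.9, -3.2]
gripper_width: 0.0209
```

```bash
python3 - <<'E'
from h import *
plan((.51,-.1515,.114),15)
E
```

```text
t 33.65 pos [ 0.5068 -0.1466  0.1225] yaxis [-0.0055  0.0037 -1.    ] F [-0.   0.9 -3.2] w 0.0209
rot [ 0.0044  0.0008 -0.005 ] shift now-frame mm [5.6 8.5 1.9] in target frame [5.5 8.5 1.9]
```

Request:
{"api": "jog_arm", "payload": {
  "moves": [
    [[0.003, 0.0015, 0.001, 0.0044, 0.0008, -0.005, 1], [0.0015, 0.002, 0.0006, 0, 0, 0, 1], [0.0003, 0.002, 0, 0, 0, 0, 1], [0, 0.0012, 0, 0, 0, 0, 1], [0, 0.0012, 0, 0, 0, 0, 1], [0, 0.0015, 0, 0, 0, 0, 1], [0, 0.0018, 0, 0, 0, 0, 1], [0, 0.0018, 0, 0, 0, 0, 1], [0, 0.0018, 0, 0, 0, 0, 1], [0, 0.0018, 0, 0, 0, 0, 1], [0, 0.0018, 0, 0, 0, 0, 1]]
  ]
}}

```text
t: 34.75
tool_pos: [0.5107, -0.1514, 0.1135]
tool_rot: [-0.561, 0.562, -0.43, 0.43]
contact_force: [-4.9, 1.9, 10.5]
gripper_width: 0.0211
```

Request:
{"api": "jog_arm", "payload": {
  "moves": [
    [[0, 0.0021, 0, 0, 0, 0, 1], [0, 0.0021, 0, 0, 0, 0, 1], [0, 0.0021, 0, 0, 0, 0, 1], [0, -0.005, 0, 0, 0, 0, 1], [0, -0.02, 0, 0, 0, 0, 1], [0, -0.015, 0, 0, 0, 0, 1], [0, 0, 0, 0, 0, 0, 1], [0, 0, 0, 0, 0, 0, 1]]
  ]
}}

```text
t: 35.55
tool_pos: [0.5111, -0.1513, 0.1547]
tool_rot: [-0.561, 0.562, -0.43, 0.43]
contact_force: [0.4, -0.4, -2.8]
gripper_width: 0.0209
```

```bash
python3 - <<'E'
from h import *
nxt('s12')
E
```

```text
face [-0.34 -0.01] 49.21 (np.float64(0.0009218944839676032), 67) rim [-0.14 -0.04] 54.46 (np.float64(0.0005803643210640624), 48)
gap mm 0.25 lean deg 0.2 high az -8.0 abs rim high az -163.0 lean 0.15
t 35.85 pos [ 0.5107 -0.1511  0.1543] yaxis [-0.0028 -0.0011 -1.    ] F [ 0.1 -0.4 -2.5] w 0.0205
rot [0.003  0.0031 0.0003] shift now-frame mm [-19.9  29.3 -14.7] in target frame [-19.9  29.3 -14.9]
-180 xt -26.2 zt -38.5; -150 xt -13.5 zt -38.5; -120 xt -2.5 zt -32.2; -90 xt 3.8 zt -21.2; -60 xt 3.8 zt -8.5; -30 xt -2.5 zt 2.4; 0 xt -13.5 zt 8.8; 30 xt -26.2 zt 8.8; 60 xt -37.2 zt 2.5; 90 xt -43.5 zt -8.5; 120 xt -43.5 zt -21.2; 150 xt -37.2 zt -32.2;
```

Request:
{"api": "jog_arm", "payload": {
  "moves": [
    [[-0.004, 0, -0.014, 0.003, 0.0031, 0.0003, 1], [-0.0035, 0.003, -0.013, 0, 0, 0, 1], [-0.001, 0.007, -0.006, 0, 0, 0, 1], [0, 0.007, -0.002, 0, 0, 0, 1], [0, 0.006, 0, 0, 0, 0, 1], [0, 0.003, 0, 0, 0, 0, 1], [0, 0.0005, 0, 0, 0, 0, 1], [0, 0, 0, 0, 0, 0, 1]]
  ]
}}

```text
t: 36.65
tool_pos: [0.4739, -0.1517, 0.1237]
tool_rot: [0.561, -0.561, 0.431, -0.43]
contact_force: [0.5, -0.4, -2.8]
gripper_width: 0.0209
```

```bash
python3 - <<'E'
from h import *
plan((.4724,-.1515,.114),15)
E
```

```text
t 36.65 pos [ 0.4739 -0.1517  0.1237] yaxis [-0.0015  0.0016 -1.    ] F [ 0.5 -0.4 -2.8] w 0.0209
rot [ 0.0011  0.     -0.002 ] shift now-frame mm [-0.6  9.7 -1.4] in target frame [-0.6  9.7 -1.4]
```

Request:
{"api": "jog_arm", "payload": {
  "moves": [
    [[-0.0003, 0.0025, -0.001, 0.0011, 0, -0.002, 1], [0, 0.0025, 0, 0, 0, 0, 1], [0, 0.0025, 0, 0, 0, 0, 1], [0, 0.0012, 0, 0, 0, 0, 1], [0, 0.0012, 0, 0, 0, 0, 1], [0, 0.0015, 0, 0, 0, 0, 1], [0, 0.0018, 0, 0, 0, 0, 1], [0, 0.002, 0, 0, 0, 0, 1], [0, 0.002, 0, 0, 0, 0, 1], [0, 0.002, 0, 0, 0, 0, 1], [0, 0.002, 0, 0, 0, 0, 1], [0, 0.002, 0, 0, 0, 0, 1]]
  ]
}}

```text
t: 37.85
tool_pos: [0.4744, -0.1524, 0.1134]
tool_rot: [-0.561, 0.562, -0.43, 0.429]
contact_force: [-5.6, 3.5, 12.9]
gripper_width: 0.0206
```

Request:
{"api": "jog_arm", "payload": {
  "moves": [
    [[0, -0.004, 0, 0, 0, 0, 1], [0, -0.004, 0, 0.002, 0, 0, 1], [-0.008, -0.0005, 0.015, 0.002, 0.002, -0.001, 1], [-0.007, 0, 0.014, 0, 0, 0, 1], [-0.0035, 0, 0.008, 0, 0, 0, 1], [-0.001, 0, 0.003, 0, 0, 0, 1], [0, 0, 0, 0, 0, 0, 1], [0, 0, 0, 0, 0, 0, 1]]
  ]
}}

```text
t: 38.65
tool_pos: [0.5093, -0.1233, 0.123]
tool_rot: [0.561, -0.561, 0.429, -0.432]
contact_force: [0.6, 0.3, -2.5]
gripper_width: 0.0208
```

```bash
python3 - <<'E'
from h import *
plan((.51,-.1201,.114),15)
E
```

```text
t 38.65 pos [ 0.5093 -0.1233  0.123 ] yaxis [ 0.0033 -0.0022 -1.    ] F [ 0.6  0.3 -2.5] w 0.0208
rot [-0.0026 -0.0002  0.003 ] shift now-frame mm [-3.   9.   1.5] in target frame [-2.9  9.   1.5]
```

Request:
{"api": "jog_arm", "payload": {
  "moves": [
    [[-0.0018, 0.0025, 0.001, -0.0026, -0.0002, 0.003, 1], [-0.0006, 0.0022, 0.0003, 0, 0, 0, 1], [0, 0.002, 0, 0, 0, 0, 1], [0, 0.0012, 0, 0, 0, 0, 1], [0, 0.0012, 0, 0, 0, 0, 1], [0, 0.0015, 0, 0, 0, 0, 1], [0, 0.0018, 0, 0, 0, 0, 1], [0, 0.002, 0, 0, 0, 0, 1], [0, 0.002, 0, 0, 0, 0, 1], [0, 0.002, 0, 0, 0, 0, 1], [0, 0.002, 0, 0, 0, 0, 1]]
  ]
}}

```text
t: 39.75
tool_pos: [0.5096, -0.1216, 0.1134]
tool_rot: [-0.56, 0.562, -0.432, 0.429]
contact_force: [-5.8, 2.5, 12.1]
gripper_width: 0.0208
```

```bash
python3 - <<'E'
from h import *
plan((.51,-.1201,.114),15)
E
```

```text
t 39.75 pos [ 0.5096 -0.1216  0.1134] yaxis [-4.3e-03  5.0e-04 -1.0e+00] F [-5.8  2.5 12.1] w 0.0208
rot [ 0.004  -0.0002 -0.0016] shift now-frame mm [-1.3 -0.6  0.8] in target frame [-1.3 -0.6  0.8]
```

Request:
{"api": "jog_arm", "payload": {
  "moves": [
    [[0, 0.0026, 0, 0, 0, 0, 1], [0, 0.0031, 0, 0, 0, 0, 1], [0, 0.0034, 0, 0, 0, 0, 1], [0, 0.0034, 0, 0, 0, 0, 1], [0, 0.0034, 0, 0, 0, 0, 1]]
  ]
}}

```text
t: 40.25
tool_pos: [0.5101, -0.1218, 0.1132]
tool_rot: [-0.56, 0.563, -0.433, 0.427]
contact_force: [-9.2, 4.6, 21.4]
gripper_width: 0.0206
```

Request:
{"api": "jog_arm", "payload": {
  "moves": [
    [[0, 0.0037, 0, 0, 0, 0, 1], [0, 0.0038, 0, 0, 0, 0, 1], [0, 0.0038, 0, 0, 0, 0, 1], [0, 0.0038, 0, 0, 0, 0, 1], [0, 0.0038, 0, 0, 0, 0, 1], [0, 0.0038, 0, 0, 0, 0, 1], [0, 0.0038, 0, 0, 0, 0, 1], [0, 0.0038, 0, 0, 0, 0, 1], [0, 0.0038, 0, 0, 0, 0, 1]]
  ]
}}

```text
t: 41.15
tool_pos: [0.5107, -0.1218, 0.1131]
tool_rot: [-0.559, 0.566, -0.434, 0.423]
contact_force: [-10.9, 4.4, 23.2]
gripper_width: 0.0204
```

Request:
{"api": "jog_arm", "payload": {
  "moves": [
    [[0, -0.006, 0, 0, 0, 0, 1], [0, -0.025, 0, 0.004, 0, -0.002, 1], [0, -0.023, 0, 0.004, 0, -0.002, 1], [0.044, 0, -0.01, 0, 0, 0, 1], [0.044, 0, -0.01, 0, 0, 0, 1], [0.044, 0, -0.01, 0, 0, 0, 1], [0.044, 0, -0.01, 0, 0, 0, 1], [0.044, 0, -0.01, 0, 0, 0, 1], [0.022, 0, -0.005, 0, 0, 0, 1], [0.008, 0, -0.002, 0, 0, 0, 1], [0, 0, 0, 0, 0, 0, 1], [0, 0, 0, 0, 0, 0, 1]]
  ]
}}

```text
t: 42.35
tool_pos: [0.5242, -0.3863, 0.1699]
tool_rot: [-0.561, 0.565, -0.429, 0.427]
contact_force: [0.4, -0.0, -2.5]
gripper_width: 0.0205
```

```bash
python3 - <<'E'
from h import *
cup(6,'t9')
plan((.5206,-.3844,.118),15)
E
```

```text
face [-0.04 -0.08] 52.0 (np.float64(0.00067082794873386), 261) rim [0.19 0.12] 57.05 (np.float64(0.0006736543091712791), 264)
gap mm 0.05 lean deg 0.31 high az 41.0 abs rim high az 33.0 lean 0.23
t 42.65 pos [ 0.5245 -0.3865  0.1705] yaxis [-0.0052 -0.003  -1.    ] F [-0.2  0.1 -1.3] w 0.0206
rot [0.0058 0.0103 0.0015] shift now-frame mm [-3.2 52.5 -2.9] in target frame [-3.1 52.5 -3.3]
```

Request:
{"api": "jog_arm", "payload": {
  "moves": [
    [[-0.0018, 0.004, -0.0018, 0.0058, 0.0103, 0.0015, 1], [-0.0008, 0.012, -0.001, 0, 0, 0, 1], [0, 0.014, 0, 0, 0, 0, 1], [0, 0.008, 0, 0, 0, 0, 1], [0, 0.003, 0, 0, 0, 0, 1], [0, 0, 0, 0, 0, 0, 1], [0, 0, 0, 0, 0, 0, 1]]
  ]
}}

```text
t: 43.35
tool_pos: [0.5202, -0.3827, 0.1241]
tool_rot: [0.561, -0.561, 0.432, -0.429]
contact_force: [0.1, -0.1, -2.2]
gripper_width: 0.0205
```

```bash
python3 - <<'E'
from h import *
plan((.5206,-.3844,.069),15)
a=cap('side','s13'); crop(a,200,165,280,245,7,'pics/c6.png')
E
```

```text
t 43.35 pos [ 0.5202 -0.3827  0.1241] yaxis [-0.0018  0.0028 -1.    ] F [ 0.1 -0.1 -2.2] w 0.0205
rot [ 0.001   0.0001 -0.0032] shift now-frame mm [ 1.9 55.   0. ] in target frame [ 1.8 55.1 -0. ]
```

View pics/c6.png

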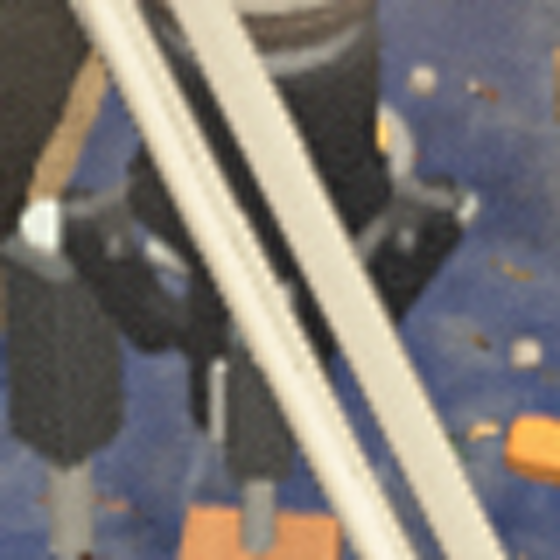

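Request:
{"api": "jog_arm", "payload": {
  "moves": [
    [[0.0012, 0.003, 0, 0.001, 0, -0.0032, 1], [0, 0.006, 0, 0, 0, 0, 1], [0, 0.006, 0, 0, 0, 0, 1], [0, 0.007, 0, 0, 0, 0, 1], [0, 0.008, 0, 0, 0, 0, 1], [0, 0.008, 0, 0, 0, 0, 1], [0, 0.005, 0, 0, 0, 0, 1], [0, 0.003, 0, 0, 0, 0, 1], [0, 0.001, 0, 0, 0, 0, 1], [0, 0, 0, 0, 0, 0, 1]]
  ]
}}

```text
t: 44.4
tool_pos: [0.5209, -0.3844, 0.0734]
tool_rot: [-0.561, 0.561, -0.43, 0.431]
contact_force: [0.1, 0.8, -2.6]
gripper_width: 0.0206
```

```bash
python3 - <<'E'
from h import *
plan((.5206,-.3844,.069),15)
E
```

```text
t 44.4 pos [ 0.5209 -0.3844  0.0734] yaxis [ 9.0e-04 -1.1e-03 -1.0e+00] F [ 0.1  0.8 -2.6] w 0.0206
rot [-0.0006  0.0001  0.0013] shift now-frame mm [-0.   4.4 -0.3] in target frame [-0.   4.4 -0.3]
```

Request:
{"api": "jog_arm", "payload": {
  "moves": [
    [[0, 0.0014, 0, -0.0006, 0, 0.0013, 1], [0, 0.0012, 0, 0, 0, 0, 1], [0, 0.001, 0, 0, 0, 0, 1], [0, 0.001, 0, 0, 0, 0, 1], [0, 0.0008, 0, 0, 0, 0, 1], [0, 0.0005, 0, 0, 0, 0, 1], [0, 0, 0, 0, 0, 0, 0.35], [0, 0, 0, 0, 0, 0, 0.35], [0, 0, 0, 0, 0, 0, 0.35], [0, 0, 0, 0, 0, 0, 0.35], [0, 0, 0, 0, 0, 0, 0.35]]
  ]
}}

```text
t: 45.5
tool_pos: [0.5228, -0.3865, 0.0708]
tool_rot: [-0.561, 0.561, -0.428, 0.433]
contact_force: [0.6, -1.1, 0.2]
gripper_width: 0.0551
```

Request:
{"api": "jog_arm", "payload": {
  "moves": [
    [[0, -0.01, 0, 0, 0, 0, 0.35], [0, -0.025, 0, 0, 0, 0, 0.35], [0, -0.03, 0, 0, 0, 0, 0.35], [0, -0.03, 0, 0, 0, 0, 0.35], [0, -0.04, 0, 0, 0, 0, 0.35], [0.02, -0.03, 0, 0, 0, 0, 0.35], [0.045, 0, -0.005, 0, 0, 0, 0.35], [0.045, 0, -0.005, 0, 0, 0, 0.35], [0.04, 0, -0.005, 0, 0, 0, 0.35], [0.02, 0, 0, 0, 0, 0, 0.35], [0, 0, 0, 0, 0, 0, 0.35], [0, 0, 0, 0, 0, 0, 0.35]]
  ]
}}

```text
t: 46.7
tool_pos: [0.5527, -0.5584, 0.2537]
tool_rot: [-0.56, 0.563, -0.425, 0.435]
contact_force: [-0.1, 0.6, -0.3]
gripper_width: 0.0554
```

```bash
python3 - <<'E'
from h import *
cup(6,'t10')
s=r.get_state(); print(s['t'],s['tool_pos'],s['contact_force'])
a=cap('side','s14'); b=load('t10')
A=cv2.resize(a['pixels'][165:300,180:315,::-1],(400,400),interpolation=cv2.INTER_CUBIC)
B=cv2.resize(b['pixels'][170:270,200:400,::-1],(400,200),interpolation=cv2.INTER_CUBIC)
cv2.imwrite('pics/c7.png',np.hstack([A,np.vstack([B,B*0])]))
P=cloud(b)
for C,n in((P,'top'),(cloud(a),'side')):
    m=(abs(C[...,0]-.52)<.04)&(abs(C[...,1]+.385)<.035)&(C[...,2]>.119)&(C[...,2]<.13); print(n,'drift top',C[m].mean(0) if m.any() else None,m.sum())
E
```

```text
face [-0.18  0.02] 52.02 (np.float64(0.0006463951222028013), 264) rim [0.08 0.08] 57.11 (np.float64(0.0006903678070191295), 267)
gap mm 0.09 lean deg 0.26 high az 13.0 abs rim high az 46.0 lean 0.11
47.0 [ 0.55307365 -0.55742413  0.25390957] [-0.43680504  0.31858331  0.61510368]
top drift top [ 0.52137101 -0.38239153  0.12323337] 68
side drift top [ 0.52119842 -0.38907364  0.12142697] 34
```

View pics/c7.png

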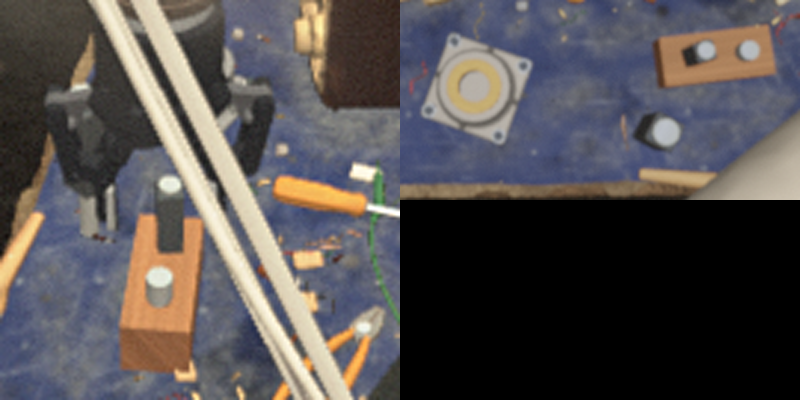

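The picture shows the drift upright in its own hole (left crop, 170,215). The punch (160,285) and the other drift are unmoved. The cup sits flat on the housing, and the arm is clear.

```bash
python3 -c "
from workcell import r
print(r.job_done())"
```

```text
the job is handed in; nothing more can be done
None
```

The cup is home on the housing and bedded, and the drift stands upright in its own hole. I handed the job in at about 47 s.

**Tapping:** I took the thick drift from the block and tapped the cup down at alternating places around the rim, mostly at about 10–17 N. The last taps, at four places around the rim, stopped hard within 0.1 mm of the same height.

**Bedding:** I then gave one push of about 26 N vertically (about 28.5 N with the sideways part) for nearly 1 s. No force reading came near 50 N, but I only read the force at the end of each move, so brief peaks between readings would not show.

**Last checks:**
- **Cup:** the top camera gives a gap of 0.05–0.09 mm and a lean of 0.1–0.3°, which is within its noise.
- **Drift:** its top is 123 mm above the bench, against 124 mm expected when seated in the block.
- **Other things:** the pin punch and the spare drift look unmoved in the last picture. The end of the brush was hidden behind the arm, and I did not check the grease pot or the screwdriver separately.

**What disagreed:**
- **Lean during tapping:** the cup reached about 4° of lean before I corrected it. It did not always tip exactly toward the place I pushed, so I steered by the camera.
- **Cameras:** the side camera reads about 2.5 mm low and 2–4 mm off in y compared with the top camera. I used it only for relative measurements.

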